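# Lay out the comparison-microscope bench for a toolmark examination

### The job

Set the bench out for a toolmark comparison: stand the objective lens on the rail midway between the two stages and put the white dust cap centred on top of it; stand the eyepiece upright on the bench directly behind the objective (on the far side from the robot, straight out from the rail), leaving a gap of about 30 mm between the two. Lay the round steel coupon flat in the centre of the round stage, and the chisel tip flat in the centre of the square stage, lying along the stage's dark slot (either way round). Set things down, let go of them all, and do not disturb the orange slide box or the amber jar.

Things in the scene. Friction and masses are not known exactly. Their poses are not given: they have to be found in the camera images.
- rail_mid (a point): Middle of the top of the fixed dark steel rail, 360 mm long (its y), 60 mm wide (its x), 8 mm thick, lying on the bench and joining the two stages. The point lies on its top face (8 mm above the bench), exactly midway between the two stage centres, which are 135 mm to either side along y. x points straight out behind the rail, away from the robot (rail turned up to 13 degrees from square), z up. Two small steel screw heads on it are flat and of no account.
- round_top (a point): Centre of the flat top of the fixed round stage: black disc, 100 mm diameter at the foot, 92 mm at the top, pale grey face, 28 mm high above the bench; z up. It may be at either end of the rail.
- square_top (a point): Centre of the flat top of the fixed square stage: black foot 96 x 96 mm, aluminium top 92 x 92 mm, 28 mm high above the bench. Its one dark flush slot, 8 mm wide (only marked, nothing falls in), runs through the centre along its y; z up. It stands at the other end of the rail and may be turned up to 17 degrees from the rail.
- objective_c (a point): Centre (20 mm up) of the objective lens: black cylinder 50 mm diameter (44 mm for the lowest 6 mm), 40 mm tall, with a thin aluminium band, standing upright, flat greenish glass face up (the cap rests flat on this face); z up. Starts on the bench, about 160 g.
- cap_c (a point): Centre (14 mm up) of the white plastic dust cap: flat disc 56 mm diameter, 12 mm thick, with a round finger knob on top, 20 mm diameter and 16 mm high (total height 28 mm); z up. Flat underside. Starts on the bench, about 30 g.
- eyepiece_c (a point): Centre (30 mm up) of the eyepiece: standing tube 60 mm tall, lower 26 mm steel of 30 mm diameter, upper 34 mm black of 36 mm diameter with a small glass on top; z up. Starts on the bench, about 120 g.
- coupon_c (a point): Centre (8 mm up) of the plain flat round steel coupon: disc 46 mm diameter, 16 mm thick, with two fine scratch lines on top; z up. Starts on the bench, about 150 g.
- chisel_c (a point): Centre of the length and width, 9 mm up, of the steel chisel tip: 70 mm long (its x), 20 mm wide (its y); a square shank 18 mm high from 35 mm behind this point to 12 mm ahead of it (+x), then a blade that slopes down to 7 mm high at +35 mm; z up. Grip it across its 20 mm width at this point. Starts flat on the bench, about 140 g.
- slide_box_c (a point): Bystander, leave alone. Orange plastic slide box 41 x 56 mm, 25 mm high; point at its centre (12.5 mm up).
- jar_c (a point): Bystander, leave alone. Amber glass jar with black lid, 38 mm diameter, 48 mm high; point at its centre (24 mm up).
Not all that is in view belongs to the job. Leave any pink, purple or yellow look-alike of the part that bears objective_c alone.

How it is judged:
By the outcome, as a careful person would: the job done as asked, in the order asked, and still so for the second after the job is handed in, with the robot touching nothing.
It also fails if it takes over 109 s, if anything falls off the work surface, if the arm or the gripper's body presses on something with over 40 N, if the wrist force passes 120 N, or if a joint passes its speed limit or range.

### The arm

A 6-joint arm with a two-finger parallel gripper is mounted at the origin on the work surface. World frame = base frame: x ahead of the robot, y to its left, z up, the work surface at z = 0. Lengths are in m, angles in rad, forces in N, time in s.
With the tool pointing down it reaches from about 0.25 to 0.725 m from the base axis. Payload 4 kg.
Tool frame: the origin (TCP) lies on the centre line of the jaws, within the pads' length; the fingertips stand 17 mm ahead of it and the grasp point (between the pads) lies 2 mm behind it; z points along the fingers, y is the line along which they close (so a half turn about z gives the same grasp; the last joint's range is limited). The gripper opens to 85 mm and grips with 20 to 120 N. Pads are 22 mm wide; open, the fingers measure 114 mm over their backs; the gripper's body (76 mm by 85 mm) begins 54 mm behind the grasp point. The pads swing forward as they close: fully open they stand 13 mm farther back than shut.
Start: joints at [-1.25, 0.241, 0.005, 1.335, 0, 1.571], TCP at [0.158, -0.474, 0.248] pointing down, gripper open.
Joint ranges: [-2.72, 2.72], [-1.05, 1.87], [-1.09, 1.28], [-1.99, 2.15], [-1.42, 1.44], [-3.14, 3.14]. Speed limits (rad/s): [2.79, 2.79, 3.14, 3.14, 3.14, 3.14].

### API

Orientations are given as a unit quaternion [x, y, z, w].
In Python, from workcell import bot, camera, get_calibration gives the robot as it stands.
- The arm moves only by the tool apply_moves, never from a script. Its argument "steps" is a list of rows, each a list of 3 entries, a list of its own where there are three numbers: the shift along the tool's x, y, z as a fraction of full scale, then the turn, a rotation vector about the tool's x, y, z as a fraction of full scale, then the opening, from 0 (shut) to 1 (fully open). A call has exactly 8 rows; each row shifts and turns the commanded pose from where the row before left it, along the tool's axes as they then stand; what a row does not reach is not made up. Full scale, the value 1, is 20 cm for a shift and pi rad for a turn. A row lasts 1/12 s, in which the tool goes at most 41.7 mm and 7.16 degrees, less where a joint would pass 70% of its speed; a pose out of reach is approached as far as the arm can. A call with a number of a shift or a turn outside -1 to 1 is refused whole. A call with a gripper value outside its range is refused whole. The fingers move at their own pace and stop on an object; the grip force is fixed at half the most. Time passes only in rows, so rows that do not move let the fingers close, or fill a call up. It gives the time, the measured TCP pose, the force, the opening and the grip force at its end, in the units of the state.
- bot.get_obs(): the state, without advancing time (a new reading comes with each control period).
- camera(name): name is "scene" or "top" or "wrist"; returns (picture, depth): 480x640x3 uint8, red, green, blue; 480x640 float32, m along the optical axis (not along the pixel's ray), 0 where there is no reading.
- get_calibration(name): a dict with "fov_y" (degrees; the focal length in pixels is half the picture's height over the tangent of half this angle, whatever the lens; pixels are square), "cx", "cy" (the principal point, pixels), "rvec" (rotation vector, rad) and "tvec" (3), from world to camera coordinates, as OpenCV has them. Camera axes: x right, y down, z forward; pixel columns grow to the right and rows downward; lengths in m; the calibration is good to about 2 mm. A picture is of the moment at which its call begins: read the wrist's pose just before it. get_calibration takes no time and is no camera call; for the wrist camera it gives the pose at the moment of the call.
- bot.job_done(): hands the job in; it is judged then, once.
The state is a dict: "clock": time; "joint_pos": joint angles; "joint_vel": joint speeds; "tau": joint torques, N m; "eef_pos": TCP position; "tool_rot": TCP orientation; "ft_force": force on the tool from outside, world axes, zero at the start; "ft_torque": the same for the moment, N m; "grip_width": finger opening in m; "grasp_force": force on a finger pad.
Only numpy, scipy, OpenCV 4.12 (cv2) and the standard library are available. Lean on these libraries where they do the work, as an engineer would, in place of code of your own. Each camera call takes 0.05 s, during which the arm holds its last target. There are 200 camera calls.

## Working session

There is one attempt and no reset: what is moved stays moved. The work goes in short steps, Python scripts to look and compute and a tool call to move; the robot and the scene stay as the last step left them, time stands still between calls to the robot, and variables do not carry over. Pictures are saved under pics/ and viewed, at most 16 in all, crops included, and the job is handed in when it is done.

Besides the shell and the picture viewer there is one more tool, called in YAML: its name, and indented under it one key for each argument. apply_moves: Moves the arm, as the interface text tells. Its arguments: {"type":"object","properties":{"steps":{"type":"array"}},"required":["steps"]}

```bash
mkdir -p pics; ls
python3 - <<'E'
from workcell import bot,camera,get_calibration
import cv2
for n in ("top","scene"):
    p,d=camera(n); cv2.imwrite(f"pics/{n}0.png",p[:,:,::-1]); print(n,get_calibration(n),d.min(),d.max())
o=bot.get_obs(); print(o)
E
```

```text
pics
top {'fov_y': 50.10209574570452, 'cx': 318.4261797199843, 'cy': 242.9107555342101, 'rvec': array([ 2.21303979, -2.17080135,  0.1107592 ]), 'tvec': array([-0.01632237,  0.47061273,  0.99891342])} 0.0 1.8988539
scene {'fov_y': 51.49550045984856, 'cx': 324.7648390590502, 'cy': 235.8731315586594, 'rvec': array([ 1.42288373,  2.35588976, -0.69236907]), 'tvec': array([ 0.22626642, -0.334773  ,  1.14189514])} 0.0 1.6089561
{'clock': 0.1, 'joint_pos': array([-1.24997404e+00,  2.41333013e-01,  3.88456036e-03,  1.33520733e+00,
       -3.73892180e-06,  1.57080175e+00]), 'joint_vel': array([-0.00058845, -0.00394409,  0.00273602,  0.00219814, -0.00161382,
       -0.00032011]), 'tau': array([ 3.05399253e-04, -3.73138869e+01,  2.53008950e+01,  1.08523242e-02,
        9.40839027e-05, -9.02203624e-06]), 'eef_pos': array([ 0.15750708, -0.4739908 ,  0.24751404]), 'tool_rot': array([ 9.87161703e-01,  1.59721345e-01, -1.50347909e-04, -9.17492908e-04]), 'ft_force': array([-0.39720906, -0.19756598, -0.24007352]), 'ft_torque': array([-0.03416665,  0.04548259, -0.00018736]), 'grasp_force': 0.0, 'grip_width': 0.08543298784626187}
```

View pics/top0.png

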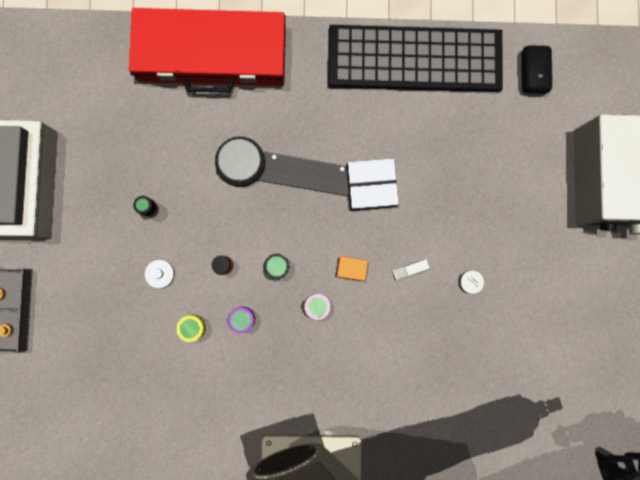

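View pics/scene0.png

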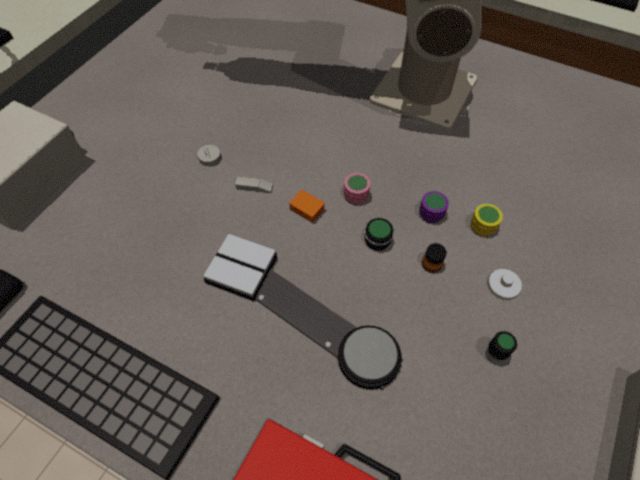

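Top view: round stage (240,161), square stage (373,184), rail mid ≈(308,172), cap (159,274), eyepiece (145,206), coupon (472,282), chisel (411,270), box (352,268), jar (221,265). Candidates for the objective are (276,266) black, (317,306) pink, (240,320) purple and (190,328) yellow. The black one fits, since the others are coloured look-alikes. I'll confirm in a crop.

```bash
cat > h.py <<'E'
import numpy as np,cv2
from scipy.spatial.transform import Rotation as R
from workcell import bot,camera,get_calibration
def K(c): 
    f=240/np.tan(np.radians(c["fov_y"])/2); return f
def ray(c,u,v,z):
    "pixel -> world point on plane z"
    Rm=R.from_rotvec(c["rvec"]).as_matrix(); f=K(c); o=-Rm.T@c["tvec"]
    d=Rm.T@np.array([(u-c["cx"])/f,(v-c["cy"])/f,1]); return o+d*(z-o[2])/d[2]
def cloud(c,d):
    Rm=R.from_rotvec(c["rvec"]).as_matrix(); f=K(c); v,u=np.mgrid[:480,:640]
    P=np.stack([(u-c["cx"])/f*d,(v-c["cy"])/f*d,d],-1)-np.asarray(c["tvec"])
    W=P@Rm; W[d<=0]=np.nan; return W
def proj(c,p):
    q=R.from_rotvec(c["rvec"]).as_matrix()@np.asarray(p)+c["tvec"]; return q[:2]/q[2]*K(c)+[c["cx"],c["cy"]]
E
python3 - <<'E'
from h import *
p,d=camera("top"); c=get_calibration("top"); np.savez("top0.npz",p=p,d=d)
W=cloud(c,d); 
zs=W[230:250,420:460,2]; print("bench z",np.nanmedian(zs),np.nanstd(zs))
z=W[...,2]-np.nanmedian(zs)
m=((z>0.006)&(z<0.08)).astype(np.uint8); m[:120]=0
n,l,s,ce=cv2.connectedComponentsWithStats(m)
for i in range(1,n):
    if s[i,4]<60 or s[i,4]>20000: continue
    k=l==i; zt=np.nanpercentile(z[k],90); t=k&(z>zt-0.004)
    print(ce[i].round(1),s[i,4],"ztop",zt.round(4),"xy top",np.nanmean(W[t],0).round(4),t.sum())
cv2.imwrite("pics/crop.png",cv2.resize(p[130:340,130:500,::-1],None,fx=2.16,fy=2.16,interpolation=cv2.INTER_CUBIC))
E
```

```text
bench z 0.0004017523289343484 0.0019361033663651995
[ 35.1 181.8] 3978 ztop 0.0719 xy top [0.5741 0.5429 0.0713] 1747
[590.4 181.8] 2422 ztop 0.0728 xy top [ 0.6078 -0.5346  0.075 ] 367
[309.  173.2] 6366 ztop 0.0299 xy top [0.6105 0.0068 0.0289] 3348
[145.1 205.5] 390 ztop 0.0618 xy top [0.535  0.3291 0.0608] 238
[276.5 265.6] 536 ztop 0.0428 xy top [0.4236 0.0742 0.0414] 416
[222.3 264.1] 334 ztop 0.0503 xy top [0.4245 0.1799 0.049 ] 219
[352.  267.7] 595 ztop 0.0271 xy top [ 0.4226 -0.0742  0.0258] 493
[411.2 268.5] 354 ztop 0.0198 xy top [ 0.4272 -0.202   0.0186] 222
[159.1 273.2] 638 ztop 0.0262 xy top [0.4057 0.3055 0.0279] 87
[ 20.6 310.6] 961 ztop 0.0351 xy top [0.3312 0.5649 0.0348] 283
[471.3 281.3] 440 ztop 0.0182 xy top [ 0.4003 -0.3143  0.0168] 347
[317.1 305.9] 540 ztop 0.0429 xy top [ 0.3471 -0.0066  0.0415] 436
[241.1 318.9] 579 ztop 0.0427 xy top [0.32   0.1394 0.0414] 450
[190.8 327.2] 622 ztop 0.0426 xy top [0.3024 0.2354 0.0414] 452
[  5.2 329.3] 134 ztop 0.0222 xy top [0.2909 0.5968 0.0219] 42
[320.  447.1] 1776 ztop 0.0146 xy top [ 0.0745 -0.0179  0.0133] 1409
```

View pics/crop.png

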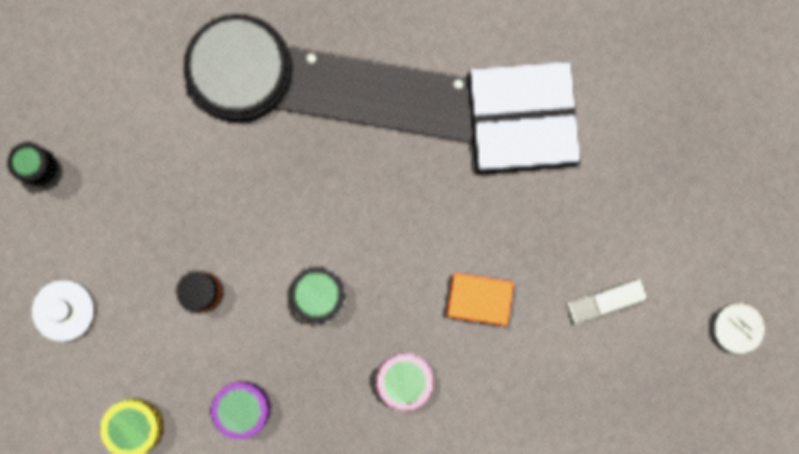

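The crop confirms the objective: black rim, no coloured ring, at crop (316,296). The chisel is at (607,301) with its blade end on the left. The square stage's slot runs (475,117)–(574,111).

Run:
```python
from h import *
q=np.load("top0.npz"); p,d=q["p"],q["d"]; c=get_calibration("top"); W=cloud(c,d); z=W[...,2]
# colour-based outlines
g=cv2.cvtColor(p,cv2.COLOR_RGB2GRAY)
def comp(mask,seed):
    n,l,s,ce=cv2.connectedComponentsWithStats(mask.astype(np.uint8)); return l==l[seed[1],seed[0]]
def up(k,zz):
    v,u=np.nonzero(k); return np.array([ray(c,a,b,zz)[:2] for a,b in zip(u,v)])
win=np.zeros_like(g,bool); win[130:215,205:405]=1
# round face
k=comp((g>95)&win&(z>0.02),(240,161)); P=up(k,.028); print("round face",P.mean(0),2*np.sqrt(k.sum()/np.pi)*1.9)
hull=cv2.convexHull(P.astype(np.float32)); print(cv2.minEnclosingCircle(hull))
rc=P.mean(0)
k=comp((g>140)&win,(373,172))|comp((g>140)&win,(373,196)); P=up(k,.028); r=cv2.minAreaRect(P.astype(np.float32)); print("square",r,P.mean(0)); 
sc=np.array(r[0]); m=(rc+sc)/2; v=rc-sc; L=np.linalg.norm(v); v/=L
print("mid",m,"dist",L,"rail yaw deg",np.degrees(np.arctan2(-v[0],v[1])))
# chisel
w2=np.zeros_like(g,bool); w2[250:290,385:440]=1
k=comp((g>135)&w2,(415,267)); P=up(k,.016); r=cv2.minAreaRect(P.astype(np.float32)); print("chisel",r); 
b=cv2.boxPoints(r); print(b)
# circles by brightness
for nm,s,zz,lo in (("cap",(165,280),.012,None),("coupon",(470,276),.016,None)):
    w2=np.zeros_like(g,bool); w2[s[1]-30:s[1]+30,s[0]-30:s[0]+30]=1
    k=comp((g>150)&w2,s); P=up(k,zz); print(nm,cv2.minEnclosingCircle(P.astype(np.float32)),P.mean(0))
```

```text
round face [0.63323777 0.15409863] 79.55649300774986
((0.6332377195358276, 0.15381984412670135), 0.0420675165951252)
square ((0.6108039617538452, 0.021842971444129944), (0.16973449289798737, 0.39717432856559753), 1.4555951356887817) [0.61020323 0.00415683]
mid [0.62202087 0.0879708 ] dist 0.13414482583382037 rail yaw deg -9.627138767397298
chisel ((0.4219781160354614, -0.1944618821144104), (0.07751792669296265, 0.10887911170721054), 1.03708016872406)
[[ 0.38224018 -0.14073277]
 [ 0.38421082 -0.24959403]
 [ 0.46171606 -0.248191  ]
 [ 0.4597454  -0.13932973]]
cap ((0.3931371569633484, 0.2946913242340088), 0.08285665512084961) [0.39292947 0.29474232]
coupon ((0.4124101996421814, -0.3095805048942566), 0.08434762805700302) [ 0.41281925 -0.30984341]
```

Run:
```python
from h import *
q=np.load("top0.npz"); p,d=q["p"],q["d"]; c=get_calibration("top")
g=cv2.cvtColor(p,cv2.COLOR_RGB2GRAY)
print(g[161,240],g[172,373],g[184,373],g[240,440],g[280,165],g[276,470],g[267,418],g[272,401],g[174,320])
def comp(mask,s,r=40):
    w=np.zeros_like(mask); w[s[1]-r:s[1]+r,s[0]-r:s[0]+r]=1; mask=mask&w
    n,l,st,ce=cv2.connectedComponentsWithStats(mask.astype(np.uint8)); assert l[s[1],s[0]]; return l==l[s[1],s[0]]
def up(k,zz):
    v,u=np.nonzero(k); return np.array([ray(c,a,b,zz)[:2] for a,b in zip(u,v)]).astype(np.float32)
bg=int(np.median(g[225:245,300:500])); print(bg)
T=(int(g[172,373])+bg)//2
k=comp(g>T,(373,172))|comp(g>T,(373,196)); P=up(k,.028); r=cv2.minAreaRect(P); print("square",r,P.mean(0))
sc=np.array(r[0]); k=comp((g>(int(g[161,240])+30)//2)&(g<bg+60),(240,161),30); P=up(k,.028); rc=P.mean(0); print("round",cv2.minEnclosingCircle(P),rc)
v=rc-sc; L=np.linalg.norm(v); print("mid",(rc+sc)/2,L,"yaw",np.degrees(np.arctan2(-v[0],v[1])))
for nm,s,zz in (("cap",(165,280),.012),("coupon",(470,276),.016)):
    k=comp(g>(int(g[s[1],s[0]])+bg)//2,s,25); P=up(k,zz); print(nm,cv2.minEnclosingCircle(P),P.mean(0))
k=comp(g>(int(g[267,418])+bg)//2,(418,267),25); P=up(k,.018); print("chisel shank",cv2.minAreaRect(P),cv2.boxPoints(cv2.minAreaRect(P)))
```

```text
189 241 114 163 241 236 240 207 95
159
square ((0.5926474928855896, -0.11288456618785858), (0.09132539480924606, 0.09109434485435486), 5.851830959320068) [ 0.59249204 -0.11289614]
round ((0.6334855556488037, 0.15407422184944153), 0.04160695895552635) [0.6333329  0.15404397]
mid [0.6129902 0.0205797] 0.2700113845329604 yaw -8.666357030691207
cap ((0.40490326285362244, 0.3073607385158539), 0.027782026678323746) [0.40469867 0.30731165]
coupon ((0.4000224173069, -0.3148551285266876), 0.022723115980625153) [ 0.39999336 -0.31474805]
chisel shank ((0.4267675280570984, -0.20321033895015717), (0.01820524036884308, 0.04569083824753761), 20.525554656982422) [[ 0.4102326  -0.18500684]
 [ 0.42625296 -0.22779705]
 [ 0.44330245 -0.22141384]
 [ 0.4272821  -0.17862363]]
```

apply_moves:
  steps:
    - [[0,0,0],[0,0,0.0376],1]
    - [[0,0,0],[0,0,0.0376],1]
    - [[0,0,0],[0,0,0.0376],1]
    - [[0,0,0],[0,0,0.0376],1]
    - [[0.056,-0.182,0.015],[0,0,0],1]
    - [[0.056,-0.182,0.015],[0,0,0],1]
    - [[0.056,-0.182,0.015],[0,0,0],1]
    - [[0.056,-0.182,0.015],[0,0,0],1]

```text
clock: 0.82
eef_pos: [0.224, -0.3358, 0.2357]
tool_rot: [0.997, -0.076, -0.0, -0.0]
ft_force: [0.6, -0.6, 0.3]
grip_width: 0.0853
grasp_force: 0.0
```

apply_moves:
  steps:
    - [[0.056,-0.182,0.015],[0,0,0],1]
    - [[0.056,-0.182,0.015],[0,0,0],1]
    - [[0.056,-0.182,0.015],[0,0,0],1]
    - [[0.056,-0.182,0.015],[0,0,0],1]
    - [[0.056,-0.182,0.015],[0,0,0],1]
    - [[0.056,-0.182,0.015],[0,0,0],1]
    - [[0.056,-0.182,0.015],[0,0,0],1]
    - [[0.056,-0.182,0.015],[0,0,0],1]

```text
clock: 1.48
eef_pos: [0.3567, -0.0612, 0.2122]
tool_rot: [0.997, -0.076, 0.0, 0.0]
ft_force: [1.5, -1.4, -0.1]
grip_width: 0.0854
grasp_force: 0.0
```

apply_moves:
  steps:
    - [[0.056,-0.182,0.015],[0,0,0],1]
    - [[0.056,-0.182,0.015],[0,0,0],1]
    - [[0.056,-0.182,0.015],[0,0,0],1]
    - [[0.056,-0.182,0.015],[0,0,0],1]
    - [[0,0,0],[0,0,0],1]
    - [[0,0,0],[0,0,0],1]
    - [[0,0,0],[0,0,0],1]
    - [[0,0,0],[0,0,0],1]

```text
clock: 2.15
eef_pos: [0.4096, -0.007, 0.2037]
tool_rot: [0.999, -0.031, 0.0, -0.033]
ft_force: [-0.0, 0.4, 0.2]
grip_width: 0.0853
grasp_force: 0.0
```

```bash
cat >> h.py <<'E'
def pose():
    o=bot.get_obs(); M=R.from_quat(o["tool_rot"]).as_matrix(); return np.array(o["eef_pos"]),M,o
def go(x,y,z,yaw=None):
    "print total shift (fractions) from here to target, after turning to yaw (deg)"
    p,M,o=pose(); cur=np.degrees(np.arctan2(M[1,0],M[0,0]))
    if yaw is None: yaw=cur
    a=np.radians(yaw); D=np.array([[np.cos(a),np.sin(a),0],[np.sin(a),-np.cos(a),0],[0,0,-1]])
    s=D.T@(np.array([x,y,z])-p)/0.2
    print("t %.2f pos"%o["clock"],p.round(4),"yaw %.2f tilt %.2f"%(cur,np.degrees(np.arccos(-M[2,2]))),"F",o["ft_force"].round(1),"w %.4f gf %.0f"%(o["grip_width"],o["grasp_force"]),
      "\n shift",s.round(4),"turn %.4f"%(-(yaw-cur)/180),"rows>=%.1f"%(np.linalg.norm(s)/.208))
E
python3 - <<'E'
from h import *
go(.4236,.0742,.2,-8.67)
p,M,o=pose(); c=get_calibration("wrist"); i,d=camera("wrist"); cv2.imwrite("pics/w0.png",i[:,:,::-1])
Rm=R.from_rotvec(c["rvec"]).as_matrix(); print("cam in tool",(M.T@(-Rm.T@c["tvec"]-p)).round(4),(M.T@Rm.T).round(3)); print(proj(c,[.4236,.0742,.04]),c["fov_y"])
E
```

```text
t 2.15 pos [ 0.4096 -0.007   0.2037] yaw -3.54 tilt 3.75 F [-0.   0.4  0.2] w 0.0853 gf 0 
 shift [ 0.0079 -0.4118  0.0185] turn 0.0285 rows>=2.0
cam in tool [ 0.0763  0.0007 -0.1257] [[ 0.001 -0.954 -0.3  ]
 [ 1.     0.001  0.001]
 [-0.    -0.3    0.954]]
[224.15434719 210.82062839] 65.16043356934249
```

View pics/w0.png

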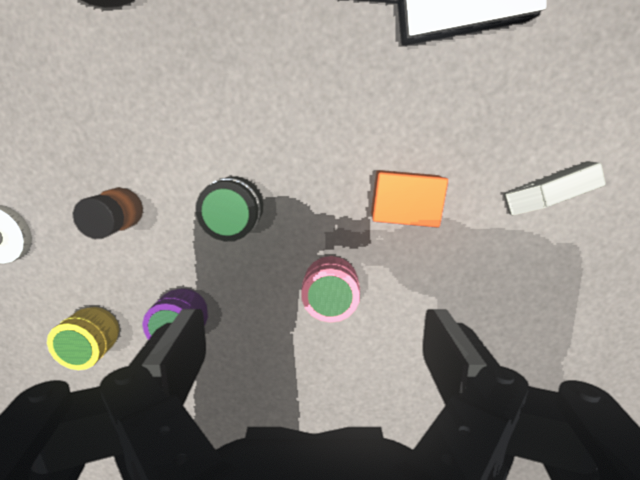

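Wrist view: objective glass at (226,210), against a predicted (224,211), so the estimate is right. Pink, purple and yellow look-alikes stay clear. The arm stopped short with a tilt, so I'll check the joints.

Run:
```python
from h import *
p,M,o=pose(); print(o["joint_pos"].round(3),o["joint_vel"].round(3),o["tau"].round(1),o["ft_torque"].round(2)); print(M.round(3))
```

```text
[-0.063  0.09  -0.298  1.183  0.066  3.141] [-0.001 -0.002  0.003 -0.004  0.002  0.   ] [  0.1 -28.5  24.1   0.    0.2  -0. ] [-0.08 -0.04  0.01]
[[ 0.998 -0.062  0.003]
 [-0.062 -0.996  0.065]
 [-0.001 -0.066 -0.998]]
```

apply_moves:
  steps:
    - [[0,0,0],[0,0,0],1]
    - [[0,0,0],[0,0,0],1]
    - [[0,0,0],[0,0,0],1]
    - [[0,0,0],[0,0,0],1]
    - [[0,0,0],[0,0,0],1]
    - [[0,0,0],[0,0,0],1]
    - [[0,0,0],[0,0,0],1]
    - [[0,0,0],[0,0,0],1]

```text
clock: 2.87
eef_pos: [0.4104, -0.0065, 0.2037]
tool_rot: [0.999, -0.03, 0.001, -0.033]
ft_force: [0.7, -0.1, 0.0]
grip_width: 0.0855
grasp_force: 0.0
```

Joint 6 hit its limit (q6 = q1 + π − yaw), so I'll use the half-turned grasp at yaw 171.33°.

```bash
sed -i 's|^      "\\n shift".*|      "\\n shift",s.round(4),"turn",(R.from_matrix(M.T@D).as_rotvec()/np.pi).round(4),"rows>=%.1f"%(np.linalg.norm(s)/.208))|' h.py
python3 - <<'E'
from h import *
go(.4236,.0742,.2,171.33)
E
```

```text
t 2.87 pos [ 0.4104 -0.0065  0.2037] yaw -3.48 tilt 3.78 F [ 0.7 -0.1  0. ] w 0.0855 gf 0 
 shift [-0.0044  0.4086  0.0186] turn [-0.0018 -0.032  -0.9706] rows>=2.0
```

apply_moves:
  steps:
    - [[0,0,0],[-0.0001,-0.0012,-0.0373],1]
    - [[0,0,0],[-0.0001,-0.0012,-0.0373],1]
    - [[0,0,0],[-0.0001,-0.0012,-0.0373],1]
    - [[0,0,0],[-0.0001,-0.0012,-0.0373],1]
    - [[0,0,0],[-0.0001,-0.0012,-0.0373],1]
    - [[0,0,0],[-0.0001,-0.0012,-0.0373],1]
    - [[0,0,0],[-0.0001,-0.0012,-0.0373],1]
    - [[0,0,0],[-0.0001,-0.0012,-0.0373],1]

```text
clock: 3.53
eef_pos: [0.4104, -0.0064, 0.2037]
tool_rot: [0.904, 0.427, 0.001, -0.028]
ft_force: [-0.1, -0.2, -0.2]
grip_width: 0.0854
grasp_force: 0.0
```

apply_moves:
  steps:
    - [[0,0,0],[-0.0001,-0.0012,-0.0373],1]
    - [[0,0,0],[-0.0001,-0.0012,-0.0373],1]
    - [[0,0,0],[-0.0001,-0.0012,-0.0373],1]
    - [[0,0,0],[-0.0001,-0.0012,-0.0373],1]
    - [[0,0,0],[-0.0001,-0.0012,-0.0373],1]
    - [[0,0,0],[-0.0001,-0.0012,-0.0373],1]
    - [[0,0,0],[-0.0001,-0.0012,-0.0373],1]
    - [[0,0,0],[-0.0001,-0.0012,-0.0373],1]

```text
clock: 4.2
eef_pos: [0.4104, -0.0064, 0.2037]
tool_rot: [0.613, 0.79, 0.001, -0.018]
ft_force: [-0.2, 0.0, 0.5]
grip_width: 0.0856
grasp_force: 0.0
```

apply_moves:
  steps:
    - [[0,0,0],[-0.0001,-0.0012,-0.0373],1]
    - [[0,0,0],[-0.0001,-0.0012,-0.0373],1]
    - [[0,0,0],[-0.0001,-0.0012,-0.0373],1]
    - [[0,0,0],[-0.0001,-0.0012,-0.0373],1]
    - [[0,0,0],[-0.0001,-0.0012,-0.0373],1]
    - [[0,0,0],[-0.0001,-0.0012,-0.0373],1]
    - [[0,0,0],[-0.0001,-0.0012,-0.0373],1]
    - [[0,0,0],[-0.0001,-0.0012,-0.0373],1]

```text
clock: 4.87
eef_pos: [0.4104, -0.0064, 0.2037]
tool_rot: [0.19, 0.982, 0.001, -0.003]
ft_force: [0.6, 0.3, 0.1]
grip_width: 0.0854
grasp_force: 0.0
```

apply_moves:
  steps:
    - [[0,0,0],[-0.0001,-0.0012,-0.0373],1]
    - [[0,0,0],[-0.0001,-0.0012,-0.0373],1]
    - [[0,0.102,0],[0,0,0],1]
    - [[0,0.102,0],[0,0,0],1]
    - [[0,0.102,0],[0,0,0],1]
    - [[0,0.102,0],[0,0,0],1]
    - [[0,0,0],[0,0,0],1]
    - [[0,0,0],[0,0,0],1]

```text
clock: 5.53
eef_pos: [0.4229, 0.0748, 0.2038]
tool_rot: [0.076, 0.997, 0.001, 0.001]
ft_force: [0.4, 0.5, 0.7]
grip_width: 0.0854
grasp_force: 0.0
```

Run:
```python
from h import *
go(.4236,.0742,.2,171.33)
c=get_calibration("wrist"); i,d=camera("wrist"); cv2.imwrite("pics/w1.png",i[:,:,::-1])
print(proj(c,[.4236,.0742,.04]))
hsv=cv2.cvtColor(i,cv2.COLOR_RGB2HSV); k=cv2.inRange(hsv,(40,80,30),(90,255,255))
n,l,s,ce=cv2.connectedComponentsWithStats(k)
for j in range(1,n):
    if s[j,4]>200: print(s[j],ce[j].round(1),ray(c,*ce[j],.04).round(4))
```

```text
t 5.53 pos [0.4229 0.0748 0.2038] yaw 171.29 tilt 0.10 F [0.4 0.5 0.7] w 0.0854 gf 0 
 shift [-0.0037 -0.0024  0.0188] turn [ 0.0004  0.0004 -0.0002] rows>=0.1
[313.92813238 225.27161435]
[ 495    0   56   49 2295] [521.7  21.9] [0.3029 0.2359 0.04  ]
```

View pics/w1.png

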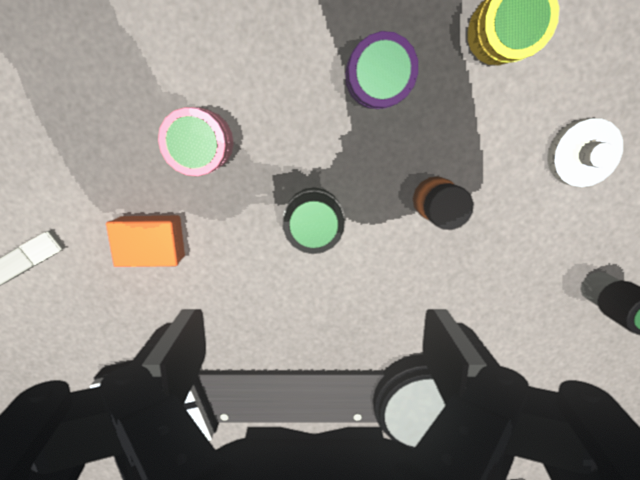

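Glass at (314,224) against a predicted (314,225). That's within half a millimetre, so I'll descend and grip.

apply_moves:
  steps:
    - [[-0.002,-0.003,0.124],[0,0,0],1]
    - [[0,0,0.125],[0,0,0],1]
    - [[0,0,0.125],[0,0,0],1]
    - [[0,0,0.125],[0,0,0],1]
    - [[0,0,0.125],[0,0,0],1]
    - [[0,0,0.125],[0,0,0],1]
    - [[0,0,0.125],[0,0,0],1]
    - [[0,0,0],[0,0,0],1]

```text
clock: 6.25
eef_pos: [0.4197, 0.0721, 0.0254]
tool_rot: [0.078, 0.997, -0.0, -0.003]
ft_force: [-0.9, -0.4, -0.4]
grip_width: 0.086
grasp_force: 0.0
```

apply_moves:
  steps:
    - [[0,0,0],[0,0,0],0.2]
    - [[0,0,0],[0,0,0],0.2]
    - [[0,0,0],[0,0,0],0.2]
    - [[0,0,0],[0,0,0],0.2]
    - [[0,0,0],[0,0,0],0.2]
    - [[0,0,0],[0,0,0],0.2]
    - [[0,0,0],[0,0,0],0.2]
    - [[0,0,0],[0,0,0],0.2]

```text
clock: 6.92
eef_pos: [0.4251, 0.0738, 0.0312]
tool_rot: [0.077, 0.997, 0.001, 0.003]
ft_force: [-0.5, -0.7, 5.8]
grip_width: 0.0484
grasp_force: 61.7
```

Run:
```python
from h import *
go(.6130,.0206,.110,171.33)
```

```text
t 6.92 pos [0.4251 0.0738 0.0312] yaw 171.15 tilt 0.34 F [-0.5 -0.7  5.8] w 0.0484 gf 62 
 shift [-0.9687 -0.1214 -0.3941] turn [ 0.0008  0.0017 -0.001 ] rows>=5.1
```

apply_moves:
  steps:
    - [[0,0,-0.13],[0,0,0],0.2]
    - [[0,0,-0.13],[0,0,0],0.2]
    - [[0,0,-0.13],[0,0,0],0.2]
    - [[-0.13,-0.016,0],[0,0,0],0.2]
    - [[-0.13,-0.016,0],[0,0,0],0.2]
    - [[-0.13,-0.016,0],[0,0,0],0.2]
    - [[-0.13,-0.016,0],[0,0,0],0.2]
    - [[-0.13,-0.016,0],[0,0,0],0.2]

```text
clock: 7.58
eef_pos: [0.5509, 0.0375, 0.1086]
tool_rot: [0.077, 0.997, 0.001, 0.002]
ft_force: [1.1, -0.3, -1.6]
grip_width: 0.0485
grasp_force: 63.0
```

apply_moves:
  steps:
    - [[-0.13,-0.016,0],[0,0,0],0.2]
    - [[-0.13,-0.016,0],[0,0,0],0.2]
    - [[-0.05,-0.01,0],[0,0,0],0.2]
    - [[0,0,0],[0,0,0],0.2]
    - [[0,0,0],[0,0,0],0.2]
    - [[0,0,0],[0,0,0],0.2]
    - [[0,0,0],[0,0,0],0.2]
    - [[0,0,0],[0,0,0],0.2]

```text
clock: 8.25
eef_pos: [0.6085, 0.0204, 0.1077]
tool_rot: [0.077, 0.997, 0.001, 0.001]
ft_force: [-0.4, -0.1, -1.7]
grip_width: 0.0483
grasp_force: 63.0
```

Run:
```python
from h import *
go(.6130,.0206,.110,171.33)
c=get_calibration("wrist"); i,d=camera("wrist"); cv2.imwrite("pics/w2.png",i[:,:,::-1])
p,M,o=pose(); print(o["clock"],p)
for off in (0,.01): print(proj(c,p+[0,0,off]))
print("rail mid",proj(c,[.613,.0206,.008]))
```

```text
t 8.25 pos [0.6085 0.0204 0.1077] yaw 171.20 tilt 0.11 F [-0.4 -0.1 -1.7] w 0.0483 gf 63 
 shift [-0.0222  0.0043 -0.0117] turn [ 0.0005  0.0004 -0.0007] rows>=0.1
8.3 [0.60866931 0.02038548 0.10766016]
[315.6800675  336.01176087]
[315.84852659 351.24401174]
rail mid [316.09726606 257.1428694 ]
```

View pics/w2.png

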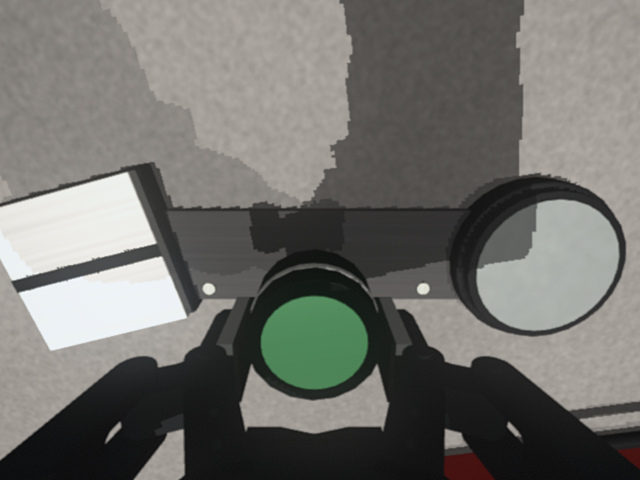

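Wrist view: the held glass is at (314,342), a few mm toward the robot from the TCP. The rail edges are at rows 209 and 298. I'll measure the offset with depth.

```bash
cat >> h.py <<'E'
def blob(lo,hi,seed,z=None,rgb=None):
    "wrist colour blob (HSV range) holding seed: world centre (from depth, or on plane z)"
    c=get_calibration("wrist"); i,d=camera("wrist"); k=cv2.inRange(cv2.cvtColor(i,cv2.COLOR_RGB2HSV),lo,hi)
    n,l,s,ce=cv2.connectedComponentsWithStats(k); j=l[seed[1],seed[0]]; m=l==j; W=cloud(c,d)
    zz=np.nanmedian(W[m][:,2]); e,(A,B),_=cv2.fitEllipse(max(cv2.findContours(m.astype(np.uint8),0,1)[0],key=len))
    return ce[j],e,(A,B),zz,ray(c,*e,zz if z is None else z),c
E
python3 - <<'E'
from h import *
p,M,o=pose()
r=blob((40,60,30),(95,255,255),(314,342)); print(r[:5],"TCP",p,"tool off",M.T@(r[4]-p))
c=r[5]
for u,v in ((316,209),(316,298)): print(ray(c,u,v,.008))
E
```

```text
(array([313.99189156, 341.86990197]), (313.9715576171875, 341.8421936035156), (94.69369506835938, 109.3431625366211), np.float64(0.11706737123990943), array([0.60534054, 0.02022653, 0.11706737])) TCP [0.60866931 0.02038548 0.10766016] tool off [ 0.00325273 -0.00065109 -0.00941262]
[0.58221067 0.02522042 0.008     ]
[0.6415747  0.01620375 0.008     ]
```

apply_moves:
  steps:
    - [[-0.034,0.007,0.06],[0,0,0.0],0.2]
    - [[0,0,0.09],[0,0,0],0.2]
    - [[0,0,0.08],[0,0,0],0.2]
    - [[0,0,0.05],[0,0,0],0.2]
    - [[0,0,0.03],[0,0,0],0.2]
    - [[0,0,0.015],[0,0,0],0.2]
    - [[0,0,0],[0,0,0],0.2]
    - [[0,0,0],[0,0,0],0.2]

```text
clock: 9.02
eef_pos: [0.617, 0.0205, 0.0428]
tool_rot: [0.077, 0.997, 0.001, 0.001]
ft_force: [1.0, -0.4, -1.7]
grip_width: 0.0483
grasp_force: 63.0
```

Run:
```python
from h import *
p,M,o=pose()
r=blob((40,60,30),(95,255,255),(314,342)); print(r[:5],"TCP",p,o["ft_force"],"tool off",M.T@(r[4]-p))
```

```text
(array([314.81545779, 341.68192628]), (315.7949523925781, 341.60369873046875), (93.66827392578125, 115.11592864990234), np.float64(0.052160661121989124), array([0.61364552, 0.02096787, 0.05216066])) TCP [0.61696524 0.02048141 0.04276882] [ 0.96370525 -0.40941318 -1.66431755] tool off [ 3.33222302e-03 -1.23308658e-05 -9.40000616e-03]
```

apply_moves:
  steps:
    - [[0.005,0,0.006],[0,0,0],0.2]
    - [[0,0,0.005],[0,0,0],0.2]
    - [[0,0,0.004],[0,0,0],0.2]
    - [[0,0,0.003],[0,0,0],0.2]
    - [[0,0,0.002],[0,0,0],0.2]
    - [[0,0,0],[0,0,0],0.2]
    - [[0,0,0],[0,0,0],0.2]
    - [[0,0,0],[0,0,0],0.2]

```text
clock: 9.73
eef_pos: [0.6156, 0.0206, 0.0393]
tool_rot: [0.077, 0.997, 0.001, 0.001]
ft_force: [-2.8, 0.4, 4.9]
grip_width: 0.0479
grasp_force: 63.6
```

Run:
```python
from h import *
p,M,o=pose()
r=blob((40,60,30),(95,255,255),(314,342)); print(r[:5],"TCP",p,o["ft_force"],"tool off",M.T@(r[4]-p))
```

```text
(array([315.10608387, 341.63544005]), (315.830322265625, 341.64361572265625), (93.77314758300781, 114.9692611694336), np.float64(0.048698530197299826), array([0.61227766, 0.02111819, 0.04869853])) TCP [0.61560279 0.02063262 0.03929311] [-2.7649417   0.40125961  4.86352616] tool off [ 3.33907763e-03 -1.39310172e-05 -9.41299770e-03]
```

apply_moves:
  steps:
    - [[0,0,0],[0,0,0],1]
    - [[0,0,0],[0,0,0],1]
    - [[0,0,0],[0,0,0],1]
    - [[0,0,0],[0,0,0],1]
    - [[0,0,0],[0,0,0],1]
    - [[0,0,0],[0,0,0],1]
    - [[0,0,-0.03],[0,0,0],1]
    - [[0,0,-0.08],[0,0,0],1]

```text
clock: 10.45
eef_pos: [0.6134, 0.0205, 0.0583]
tool_rot: [0.077, 0.997, 0.0, -0.002]
ft_force: [0.0, 0.2, -0.1]
grip_width: 0.0853
grasp_force: 0.0
```

apply_moves:
  steps:
    - [[0,0,-0.15],[0,0,0],1]
    - [[0,0,-0.15],[0,0,0],1]
    - [[0,0,-0.15],[0,0,0],1]
    - [[0,0,-0.15],[0,0,0],1]
    - [[0,0,-0.08],[0,0,0],1]
    - [[0,0,0],[0,0,0],1]
    - [[0,0,0],[0,0,0],1]
    - [[0,0,0],[0,0,0],1]

```text
clock: 11.12
eef_pos: [0.6145, 0.0204, 0.1954]
tool_rot: [0.077, 0.997, 0.001, 0.0]
ft_force: [0.0, 0.1, 0.3]
grip_width: 0.0854
grasp_force: 0.0
```

Run:
```python
from h import *
c=get_calibration("wrist");print(proj(c,[.6125,.021,.048]))
i,d=camera("wrist"); k=cv2.inRange(cv2.cvtColor(i,cv2.COLOR_RGB2HSV),(40,60,30),(95,255,255))
n,l,s,ce=cv2.connectedComponentsWithStats(k)
for j in range(1,n):
    if s[j,4]>200: print(s[j],ce[j].round(1),ray(c,*ce[j],.048).round(4))
# same frame as initial survey: top camera, depth blob
p,d=camera("top"); c=get_calibration("top"); k=cv2.inRange(cv2.cvtColor(p,cv2.COLOR_RGB2HSV),(40,60,30),(95,255,255)); n,l,s,ce=cv2.connectedComponentsWithStats(k)
for j in range(1,n):
    if s[j,4]>40: print(s[j],ce[j].round(1),ray(c,*ce[j],.048).round(4))
go(.4048,.3073,.2,171.33)
cv2.imwrite("pics/w3.png",i[:,:,::-1])
```

```text
[314.97352926 227.49491792]
[ 289  204   52   49 2016] [314.2 227.9] [0.6127 0.0204 0.048 ]
[135 198  14  14 155] [141.7 204.3] [0.536  0.3341 0.048 ]
[180 319  19  20 294] [189.1 328.3] [0.3019 0.2347 0.048 ]
t 11.22 pos [0.6141 0.0204 0.1945] yaw 171.16 tilt 0.12 F [-1.1  0.   0.3] w 0.0856 gf 0 
 shift [ 1.2508  1.2605 -0.0277] turn [ 0.0003 -0.0006 -0.0009] rows>=8.5
```

apply_moves:
  steps:
    - [[0.07,0.07,0],[0,0,0],1]
    - [[0.13,0.13,0],[0,0,0],1]
    - [[0.14,0.14,0],[0,0,0],1]
    - [[0.14,0.14,0],[0,0,0],1]
    - [[0.14,0.14,0],[0,0,0],1]
    - [[0.14,0.14,0],[0,0,0],1]
    - [[0.14,0.14,0],[0,0,0],1]
    - [[0.14,0.14,0],[0,0,0],1]

```text
clock: 11.88
eef_pos: [0.4395, 0.2586, 0.195]
tool_rot: [0.077, 0.997, -0.0, -0.0]
ft_force: [1.2, 1.2, 0.6]
grip_width: 0.0854
grasp_force: 0.0
```

apply_moves:
  steps:
    - [[0.11,0.12,0],[0,0,0],1]
    - [[0.07,0.07,0],[0,0,0],1]
    - [[0.03,0.03,0],[0,0,0],1]
    - [[0,0,0],[0,0,0],1]
    - [[0,0,0],[0,0,0],1]
    - [[0,0,0],[0,0,0],1]
    - [[0,0,0],[0,0,0],1]
    - [[0,0,0],[0,0,0],1]

```text
clock: 12.55
eef_pos: [0.4077, 0.3067, 0.1962]
tool_rot: [0.078, 0.997, 0.001, 0.001]
ft_force: [0.2, 0.4, 0.7]
grip_width: 0.085
grasp_force: 0.0
```

Run:
```python
from h import *
go(.4048,.3073,.2,171.33); c=get_calibration("wrist")
print(proj(c,[.4048,.3073,.012]),proj(c,[.4048,.3073,.028]))
i,d=camera("wrist"); cv2.imwrite("pics/w3.png",i[:,:,::-1])
W=cloud(c,d); k=(W[...,2]>.022)&(W[...,2]<.034)&(np.hypot(W[...,0]-.405,W[...,1]-.307)<.02); print("knob",k.sum(),np.nanmedian(W[k],0))
k=cv2.inRange(cv2.cvtColor(i,cv2.COLOR_RGB2HSV),(0,0,215),(180,25,255)); n,l,s,ce=cv2.connectedComponentsWithStats(k)
for j in range(1,n):
    if s[j,4]>1500:
        m=l==j; cnt=max(cv2.findContours(m.astype(np.uint8),0,1)[0],key=len); e=cv2.fitEllipse(cnt); print(s[j],e,ray(c,*e[0],.012).round(4))
```

```text
t 12.55 pos [0.4077 0.3067 0.1962] yaw 171.03 tilt 0.12 F [0.2 0.4 0.7] w 0.0850 gf 0 
 shift [ 0.0147  0.0006 -0.0188] turn [ 0.0004  0.0005 -0.0016] rows>=0.1
[314.59813135 214.72303712] [314.65707874 219.37922375]
knob 468 [0.40353528 0.30656939 0.02805747]
[ 281  208   63   39 1587] ((311.0779113769531, 227.05120849609375), (34.92448043823242, 64.73566436767578), 100.20793151855469) [0.415  0.3027 0.012 ]
[ 613  273   27  148 2899] ((628.0426025390625, 361.35552978515625), (23.514137268066406, 183.15037536621094), 2.5362260341644287) [0.5949 0.5834 0.012 ]
```

View pics/w3.png

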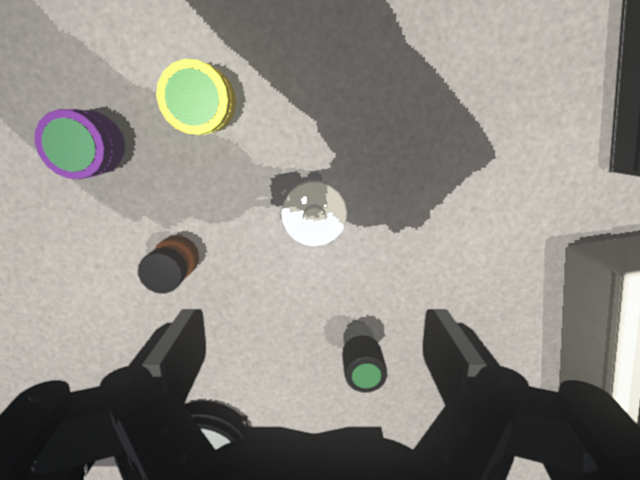

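Cap disc spans columns 281–347 and rows 180–246 (centre 314,213). It's clear of the jar at (165,270) and the eyepiece at (365,375). Descending to the knob.

apply_moves:
  steps:
    - [[0.018,-0.001,0.1],[0,0,-0.0016],1]
    - [[0,0,0.14],[0,0,0],1]
    - [[0,0,0.14],[0,0,0],1]
    - [[0,0,0.14],[0,0,0],1]
    - [[0,0,0.1],[0,0,0],1]
    - [[0,0,0.06],[0,0,0],0.7]
    - [[0,0,0],[0,0,0],0.6]
    - [[0,0,0],[0,0,0],0.6]

```text
clock: 13.27
eef_pos: [0.4035, 0.3076, 0.0599]
tool_rot: [0.075, 0.997, 0.0, 0.0]
ft_force: [-0.3, -0.1, 0.2]
grip_width: 0.0522
grasp_force: 0.0
```

Run:
```python
from h import *
go(.4040,.3070,.032,171.33)
```

```text
t 13.27 pos [0.4035 0.3076 0.0599] yaw 171.40 tilt 0.03 F [-0.3 -0.1  0.2] w 0.0522 gf 0 
 shift [-0.0032 -0.0027  0.1397] turn [0.0001 0.0001 0.0004] rows>=0.7
```

apply_moves:
  steps:
    - [[-0.003,-0.003,0.05],[0,0,0],0.5]
    - [[0,0,0.05],[0,0,0],0.5]
    - [[0,0,0.03],[0,0,0],0.5]
    - [[0,0,0.01],[0,0,0],0.5]
    - [[0,0,0],[0,0,0],0.5]
    - [[0,0,0],[0,0,0],0.1]
    - [[0,0,0],[0,0,0],0.0]
    - [[0,0,0],[0,0,0],0.0]

```text
clock: 13.93
eef_pos: [0.4044, 0.308, 0.033]
tool_rot: [0.074, 0.997, 0.001, 0.001]
ft_force: [-0.1, 0.3, 2.3]
grip_width: 0.0168
grasp_force: 58.5
```

apply_moves:
  steps:
    - [[0,0,0],[0,0,0],0]
    - [[0,0,0],[0,0,0],0]
    - [[0,0,0],[0,0,0],0]
    - [[0,0,0],[0,0,0],0]
    - [[0,0,-0.06],[0,0,0],0]
    - [[0,0,-0.12],[0,0,0],0]
    - [[0,0,-0.15],[0,0,0],0]
    - [[0,0,-0.15],[0,0,0],0]

```text
clock: 14.6
eef_pos: [0.4029, 0.3068, 0.1282]
tool_rot: [0.075, 0.997, -0.0, -0.0]
ft_force: [0.3, -0.0, 0.0]
grip_width: 0.0171
grasp_force: 58.6
```

Run:
```python
from h import *
go(.6127,.0205,.130,171.33)
```

```text
t 14.60 pos [0.4029 0.3068 0.1282] yaw 171.45 tilt 0.06 F [ 0.3 -0.   0. ] w 0.0171 gf 59 
 shift [-1.2526 -1.2572 -0.0088] turn [-0.0002 -0.0002  0.0007] rows>=8.5
```

apply_moves:
  steps:
    - [[-0.07,-0.07,0],[0,0,0],0]
    - [[-0.13,-0.13,0],[0,0,0],0]
    - [[-0.14,-0.14,0],[0,0,0],0]
    - [[-0.14,-0.14,0],[0,0,0],0]
    - [[-0.14,-0.14,0],[0,0,0],0]
    - [[-0.14,-0.14,0],[0,0,0],0]
    - [[-0.14,-0.14,0],[0,0,0],0]
    - [[-0.14,-0.14,0],[0,0,0],0]

```text
clock: 15.27
eef_pos: [0.5791, 0.0692, 0.1278]
tool_rot: [0.075, 0.997, 0.001, 0.0]
ft_force: [-0.3, 0.8, -1.0]
grip_width: 0.0171
grasp_force: 58.7
```

apply_moves:
  steps:
    - [[-0.11,-0.117,0],[0,0,0],0]
    - [[-0.07,-0.07,0],[0,0,0],0]
    - [[-0.03,-0.03,0],[0,0,0],0]
    - [[0,0,0],[0,0,0],0]
    - [[0,0,0],[0,0,0],0]
    - [[0,0,0],[0,0,0],0]
    - [[0,0,0],[0,0,0],0]
    - [[0,0,0],[0,0,0],0]

```text
clock: 15.93
eef_pos: [0.6131, 0.0232, 0.1285]
tool_rot: [0.073, 0.997, 0.001, 0.001]
ft_force: [-0.5, 0.5, -0.2]
grip_width: 0.0174
grasp_force: 58.7
```

Run:
```python
from h import *
go(.6127,.0205,.0805,171.33)
c=get_calibration("wrist"); p,M,o=pose()
i,d=camera("wrist"); cv2.imwrite("pics/w4.png",i[:,:,::-1])
print("TCP-level px of disc top centre if centred",proj(c,p+[0,0,-.02]))
```

```text
t 15.93 pos [0.6131 0.0232 0.1285] yaw 171.58 tilt 0.12 F [-0.5  0.5 -0.2] w 0.0174 gf 59 
 shift [-0.     -0.0139  0.24  ] turn [0.0005 0.0004 0.0014] rows>=1.2
TCP-level px of disc top centre if centred [315.36783322 310.51369163]
```

View pics/w4.png

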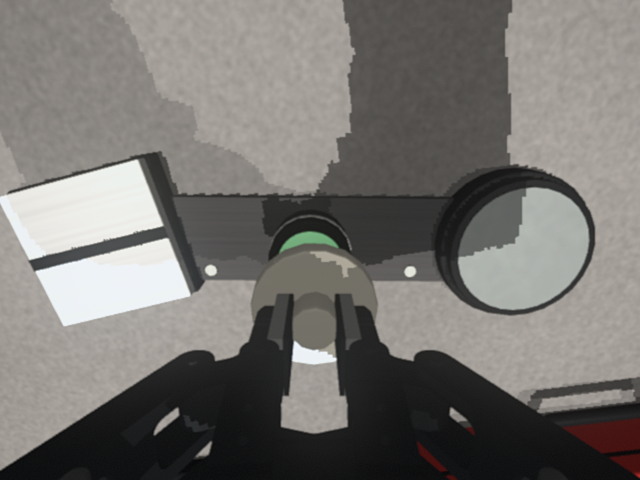

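Wrist view: the cap disc spans columns 250–377 and rows 247–363, held slightly toward the robot. The objective glass peeks out at (310,240). I'll check the cap centre by circle fit on the depth cloud.

Run:
```python
from h import *
from scipy.optimize import least_squares
c=get_calibration("wrist"); p,M,o=pose(); i,d=camera("wrist"); W=cloud(c,d)
b=W.reshape(-1,3); near=np.hypot(b[:,0]-p[0],b[:,1]-p[1])<.045
hist,e=np.histogram(b[near,2],bins=np.arange(.03,.15,.003)); print(list(zip(e.round(3),hist)))
m=(np.abs(W[...,2]-.108)<.006)&(np.hypot(W[...,0]-p[0],W[...,1]-p[1])<.045)
# boundary points on the near side (rows<305), ray to disc plane
pts=[]
zt=np.nanmedian(W[m][:,2]); print("z",zt)
for v in range(250,300,2):
    u=np.nonzero(m[v,230:400])[0]+230
    if len(u)>20: pts+= [ray(c,u[0]-.5,v,zt)[:2],ray(c,u[-1]+.5,v,zt)[:2]]
pts=np.array(pts); f=least_squares(lambda q:np.hypot(*(pts-q).T)-.028,p[:2],loss="soft_l1",f_scale=.001); print(f.x,f.fun.std(),"TCP",p)
```

```text
[(np.float64(0.03), np.int64(30)), (np.float64(0.033), np.int64(55)), (np.float64(0.036), np.int64(176)), (np.float64(0.039), np.int64(86)), (np.float64(0.042), np.int64(85)), (np.float64(0.045), np.int64(585)), (np.float64(0.048), np.int64(1072)), (np.float64(0.051), np.int64(0)), (np.float64(0.054), np.int64(0)), (np.float64(0.057), np.int64(0)), (np.float64(0.06), np.int64(0)), (np.float64(0.063), np.int64(0)), (np.float64(0.066), np.int64(0)), (np.float64(0.069), np.int64(0)), (np.float64(0.072), np.int64(0)), (np.float64(0.075), np.int64(0)), (np.float64(0.078), np.int64(0)), (np.float64(0.081), np.int64(0)), (np.float64(0.084), np.int64(0)), (np.float64(0.087), np.int64(0)), (np.float64(0.09), np.int64(0)), (np.float64(0.093), np.int64(0)), (np.float64(0.096), np.int64(89)), (np.float64(0.099), np.int64(207)), (np.float64(0.102), np.int64(234)), (np.float64(0.105), np.int64(4173)), (np.float64(0.108), np.int64(1532)), (np.float64(0.111), np.int64(136)), (np.float64(0.114), np.int64(205)), (np.float64(0.117), np.int64(322)), (np.float64(0.12), np.int64(621)), (np.float64(0.123), np.int64(1614)), (np.float64(0.126), np.int64(332)), (np.float64(0.129), np.int64(317)), (np.float64(0.132), np.int64(346)), (np.float64(0.135), np.int64(385)), (np.float64(0.138), np.int64(394)), (np.float64(0.141), np.int64(337)), (np.float64(0.144), np.int64(275))]
z 0.10761074646645363
[0.61276229 0.02229689] 0.00042793379942538307 TCP [0.61325107 0.02307414 0.12858284]
```

apply_moves:
  steps:
    - [[-0.001,-0.009,0.03],[0,0,0.0014],0]
    - [[0,0,0.06],[0,0,0],0]
    - [[0,0,0.06],[0,0,0],0]
    - [[0,0,0.04],[0,0,0],0]
    - [[0,0,0.02],[0,0,0],0]
    - [[0,0,0.01],[0,0,0],0]
    - [[0,0,0.006],[0,0,0],0]
    - [[0,0,0],[0,0,0],0]

```text
clock: 16.7
eef_pos: [0.614, 0.0201, 0.0833]
tool_rot: [0.077, 0.997, 0.001, 0.001]
ft_force: [-0.2, -0.3, -0.2]
grip_width: 0.0173
grasp_force: 58.7
```

apply_moves:
  steps:
    - [[0,0,0.004],[0,0,0],0]
    - [[0,0,0.003],[0,0,0],0]
    - [[0,0,0.003],[0,0,0],0]
    - [[0,0,0],[0,0,0],0]
    - [[0,0,0],[0,0,0],0]
    - [[0,0,0],[0,0,0],0]
    - [[0,0,0],[0,0,0],0]
    - [[0,0,0],[0,0,0],0]

```text
clock: 17.37
eef_pos: [0.6138, 0.02, 0.0812]
tool_rot: [0.077, 0.997, 0.001, 0.001]
ft_force: [-0.7, -1.2, 0.2]
grip_width: 0.017
grasp_force: 58.7
```

Run:
```python
from h import *
go(.6127,.0205,.0805,171.33)
```

```text
t 17.37 pos [0.6138 0.02   0.0812] yaw 171.20 tilt 0.13 F [-0.7 -1.2  0.2] w 0.0170 gf 59 
 shift [0.0056 0.0014 0.0033] turn [ 0.0005  0.0005 -0.0007] rows>=0.0
```

apply_moves:
  steps:
    - [[0.003,0.005,0],[0,0,0],0]
    - [[0,0,0.002],[0,0,0],0]
    - [[0,0,0.001],[0,0,0],0]
    - [[0,0,0],[0,0,0],0]
    - [[0,0,0],[0,0,0],0.6]
    - [[0,0,0],[0,0,0],0.6]
    - [[0,0,0],[0,0,0],0.6]
    - [[0,0,0],[0,0,0],0.6]

```text
clock: 18.03
eef_pos: [0.6133, 0.0211, 0.0803]
tool_rot: [0.077, 0.997, 0.001, 0.001]
ft_force: [-0.4, 0.3, 0.5]
grip_width: 0.0514
grasp_force: 0.0
```

apply_moves:
  steps:
    - [[0,0,-0.03],[0,0,0],0.6]
    - [[0,0,-0.08],[0,0,0],0.6]
    - [[0,0,-0.15],[0,0,0],1]
    - [[0,0,-0.15],[0,0,0],1]
    - [[0,0,-0.12],[0,0,0],1]
    - [[0,0,-0.05],[0,0,0],1]
    - [[0,0,0],[0,0,0],1]
    - [[0,0,0],[0,0,0],1]

```text
clock: 18.7
eef_pos: [0.6131, 0.0209, 0.1963]
tool_rot: [0.077, 0.997, 0.001, 0.001]
ft_force: [0.3, 0.4, -1.5]
grip_width: 0.0855
grasp_force: 0.0
```

Run:
```python
from h import *
c=get_calibration("wrist"); p,M,o=pose(); i,d=camera("wrist"); cv2.imwrite("pics/w5.png",i[:,:,::-1]); W=cloud(c,d)
print("pred",proj(c,[.6127,.0205,.060]),proj(c,[.6127,.0205,.076]))
for lo,hi,r in ((.055,.066,.04),(.071,.08,.02)):
    k=(W[...,2]>lo)&(W[...,2]<hi)&(np.hypot(W[...,0]-.613,W[...,1]-.02)<r); cnt=max(cv2.findContours(k.astype(np.uint8),0,1)[0],key=len); e=cv2.fitEllipse(cv2.convexHull(cnt)); print(np.nanmean(W[k],0),e,ray(c,*e[0],np.nanmedian(W[k][:,2])))
go(.535,.3291,.2,171.33)
```

```text
pred [313.82599221 233.59820248] [313.85769767 240.19116741]
[0.61166504 0.0205592  0.06008433] ((313.6456604003906, 233.14552307128906), (73.68904113769531, 75.59069061279297), 93.7435531616211) [0.6123056  0.02042794 0.06012284]
[0.61289032 0.02037921 0.0758028 ] ((313.7907409667969, 240.33316040039062), (27.960044860839844, 28.259870529174805), 103.95077514648438) [0.61280062 0.02043808 0.07597855]
t 18.75 pos [0.6123 0.0209 0.195 ] yaw 171.20 tilt 0.08 F [-1.3 -0.  -0.5] w 0.0855 gf 0 
 shift [ 0.6144  1.465  -0.0251] turn [ 0.0004 -0.0003 -0.0007] rows>=7.6
```

View pics/w5.png

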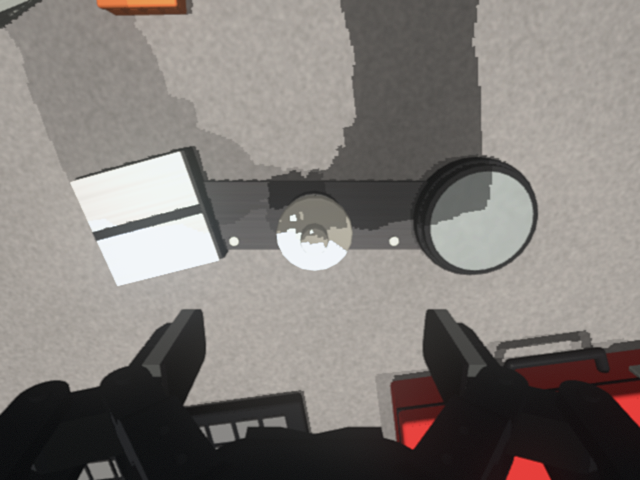

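Cap is centred on the objective (fit .6125,.0204). Next is the eyepiece. I'll also check the clearance to the red case.

apply_moves:
  steps:
    - [[0.03,0.07,0],[0,0,0],1]
    - [[0.05,0.12,0],[0,0,0],1]
    - [[0.06,0.145,0],[0,0,0],1]
    - [[0.06,0.145,0],[0,0,0],1]
    - [[0.06,0.145,0],[0,0,0],1]
    - [[0.06,0.145,0],[0,0,0],1]
    - [[0.06,0.145,0],[0,0,0],1]
    - [[0.06,0.145,0],[0,0,0],1]

```text
clock: 19.42
eef_pos: [0.5565, 0.2457, 0.1944]
tool_rot: [0.076, 0.997, -0.0, -0.001]
ft_force: [-0.6, 0.3, 0.2]
grip_width: 0.0853
grasp_force: 0.0
```

apply_moves:
  steps:
    - [[0.06,0.145,0],[0,0,0],1]
    - [[0.06,0.14,0],[0,0,0],1]
    - [[0.04,0.09,0],[0,0,0],1]
    - [[0.015,0.03,0],[0,0,0],1]
    - [[0,0,0],[0,0,0],1]
    - [[0,0,0],[0,0,0],1]
    - [[0,0,0],[0,0,0],1]
    - [[0,0,0],[0,0,0],1]

```text
clock: 20.08
eef_pos: [0.5367, 0.3279, 0.1966]
tool_rot: [0.078, 0.997, 0.0, 0.001]
ft_force: [-0.0, -0.0, -0.1]
grip_width: 0.0853
grasp_force: 0.0
```

Run:
```python
from h import *
c=get_calibration("wrist"); i,d=camera("wrist"); k=cv2.inRange(cv2.cvtColor(i,cv2.COLOR_RGB2HSV),(40,60,20),(95,255,255)); W=cloud(c,d)
n,l,s,ce=cv2.connectedComponentsWithStats(k)
for j in range(1,n):
    if s[j,4]>150: print(s[j],ce[j].round(1),ray(c,*ce[j],.06).round(4),np.nanmedian(W[l==j],0))
go(.535,.3291,.2,171.33)
q=np.load("top0.npz"); c=get_calibration("top"); W=cloud(c,q["d"]); 
for a in np.arange(-.15,.3,.05):
    m=(W[...,1]>a)&(W[...,1]<a+.05)&(W[...,0]>.68)&(W[...,2]>.015); print(a.round(2),"min x",np.round(W[m][:,0].min(),3) if m.any() else None,"zmax",np.round(W[m&(W[...,0]<.76)][:,2].max(),3) if (m&(W[...,0]<.76)).any() else None)
```

```text
[300 214  34  33 880] [316.7 229.8] [0.5338 0.3298 0.06  ] [0.53353766 0.32976    0.06071117]
t 20.13 pos [0.5369 0.3279 0.1967] yaw 171.08 tilt 0.11 F [0.8 0.1 1.1] w 0.0855 gf 0 
 shift [ 0.0101  0.0044 -0.0163] turn [ 0.0004  0.0004 -0.0014] rows>=0.1
-0.15 min x 0.794 zmax None
-0.1 min x 0.794 zmax None
-0.05 min x 0.794 zmax None
0.0 min x None zmax None
0.05 min x 0.793 zmax None
0.1 min x 0.681 zmax 0.021
0.15 min x 0.68 zmax 0.02
0.2 min x 0.769 zmax None
0.25 min x 0.77 zmax None
```

apply_moves:
  steps:
    - [[0.014,0.006,0.08],[0,0,-0.0014],1]
    - [[0,0,0.13],[0,0,0],1]
    - [[0,0,0.14],[0,0,0],1]
    - [[0,0,0.14],[0,0,0],1]
    - [[0,0,0.13],[0,0,0],1]
    - [[0,0,0.08],[0,0,0],1]
    - [[0,0,0.04],[0,0,0],1]
    - [[0,0,0.016],[0,0,0],1]

```text
clock: 20.8
eef_pos: [0.5336, 0.3297, 0.044]
tool_rot: [0.075, 0.997, -0.0, -0.0]
ft_force: [-0.3, -1.0, -0.4]
grip_width: 0.0851
grasp_force: 0.0
```

apply_moves:
  steps:
    - [[0,0,0],[0,0,0],1]
    - [[0,0,0],[0,0,0],1]
    - [[0,0,0],[0,0,0],0.2]
    - [[0,0,0],[0,0,0],0.2]
    - [[0,0,0],[0,0,0],0.2]
    - [[0,0,0],[0,0,0],0.2]
    - [[0,0,0],[0,0,0],0.2]
    - [[0,0,0],[0,0,0],0.2]

```text
clock: 21.47
eef_pos: [0.5345, 0.3315, 0.0465]
tool_rot: [0.074, 0.997, 0.001, 0.001]
ft_force: [0.1, -0.5, 3.7]
grip_width: 0.0345
grasp_force: 59.8
```

Run:
```python
from h import *
go(.6852,.0096,.17,171.33)
```

```text
t 21.47 pos [0.5345 0.3315 0.0465] yaw 171.46 tilt 0.21 F [ 0.1 -0.5  3.7] w 0.0345 gf 60 
 shift [-0.9874 -1.4775 -0.6173] turn [0.0008 0.0009 0.0007] rows>=9.0
```

apply_moves:
  steps:
    - [[0,0,-0.07],[0,0,0],0.2]
    - [[0,0,-0.14],[0,0,0],0.2]
    - [[0,0,-0.15],[0,0,0],0.2]
    - [[0,0,-0.15],[0,0,0],0.2]
    - [[-0.03,-0.05,-0.08],[0,0,0],0.2]
    - [[-0.07,-0.1,-0.03],[0,0,0],0.2]
    - [[-0.09,-0.135,0],[0,0,0],0.2]
    - [[-0.09,-0.135,0],[0,0,0],0.2]

```text
clock: 22.13
eef_pos: [0.577, 0.2396, 0.1702]
tool_rot: [0.073, 0.997, 0.001, 0.001]
ft_force: [0.7, 0.8, -0.8]
grip_width: 0.0343
grasp_force: 59.9
```

apply_moves:
  steps:
    - [[-0.09,-0.135,0],[0,0,0],0.2]
    - [[-0.09,-0.135,0],[0,0,0],0.2]
    - [[-0.09,-0.135,0],[0,0,0],0.2]
    - [[-0.09,-0.135,0],[0,0,0],0.2]
    - [[-0.09,-0.135,0],[0,0,0],0.2]
    - [[-0.09,-0.135,0],[0,0,0],0.2]
    - [[-0.08,-0.12,0],[0,0,0],0.2]
    - [[-0.05,-0.08,0],[0,0,0],0.2]

```text
clock: 22.8
eef_pos: [0.6798, 0.0168, 0.1685]
tool_rot: [0.076, 0.997, 0.0, 0.0]
ft_force: [0.5, 0.4, -1.2]
grip_width: 0.0345
grasp_force: 59.9
```

Run:
```python
from h import *
go(.6852,.0096,.17,171.33)
```

```text
t 22.80 pos [0.6798 0.0168 0.1685] yaw 171.31 tilt 0.06 F [ 0.5  0.4 -1.2] w 0.0345 gf 60 
 shift [-0.032  -0.0314 -0.0075] turn [ 0.0002  0.0002 -0.0001] rows>=0.2
```

apply_moves:
  steps:
    - [[-0.015,-0.016,0],[0,0,0],0.2]
    - [[-0.015,-0.016,0.0],[0,0,0],0.2]
    - [[0,0,0],[0,0,0],0.2]
    - [[0,0,0],[0,0,0],0.2]
    - [[0,0,0],[0,0,0],0.2]
    - [[0,0,0],[0,0,0],0.2]
    - [[0,0,0],[0,0,0],0.2]
    - [[0,0,0],[0,0,0],0.2]

```text
clock: 23.47
eef_pos: [0.6841, 0.0135, 0.1696]
tool_rot: [0.074, 0.997, 0.001, 0.001]
ft_force: [0.6, -0.2, -1.2]
grip_width: 0.0348
grasp_force: 59.9
```

Run:
```python
from h import *
go(.6848,.0094,.0455,171.33)
c=get_calibration("wrist"); i,d=camera("wrist"); k=cv2.inRange(cv2.cvtColor(i,cv2.COLOR_RGB2HSV),(40,60,20),(95,255,255)); W=cloud(c,d)
n,l,s,ce=cv2.connectedComponentsWithStats(k)
for j in range(1,n):
    if s[j,4]>150: print(s[j],ce[j].round(1),np.nanmedian(W[l==j],0),ray(c,*ce[j],np.nanmedian(W[l==j][:,2])))
```

```text
t 23.47 pos [0.6841 0.0135 0.1696] yaw 171.52 tilt 0.14 F [ 0.6 -0.2 -1.2] w 0.0348 gf 60 
 shift [-0.0067 -0.0199  0.6207] turn [0.0005 0.0005 0.001 ] rows>=3.0
[ 278  325   73   63 3563] [314.  356.4] [0.68342025 0.01293373 0.18376195] [0.68347298 0.01294954 0.18376195]
```

apply_moves:
  steps:
    - [[-0.005,-0.009,0.06],[0,0,0],0.2]
    - [[-0.005,-0.008,0.11],[0,0,0],0.2]
    - [[0,0,0.12],[0,0,0],0.2]
    - [[0,0,0.12],[0,0,0],0.2]
    - [[0,0,0.1],[0,0,0],0.2]
    - [[0,0,0.06],[0,0,0],0.2]
    - [[0,0,0.025],[0,0,0],0.2]
    - [[0,0,0.01],[0,0,0],0.2]

```text
clock: 24.18
eef_pos: [0.6854, 0.0093, 0.0475]
tool_rot: [0.074, 0.997, 0.001, 0.0]
ft_force: [-0.9, 0.4, -1.0]
grip_width: 0.0344
grasp_force: 59.9
```

apply_moves:
  steps:
    - [[0,0,0.004],[0,0,0],0.2]
    - [[0,0,0.003],[0,0,0],0.2]
    - [[0,0,0.003],[0,0,0],0.2]
    - [[0,0,0],[0,0,0],0.2]
    - [[0,0,0],[0,0,0],0.2]
    - [[0,0,0],[0,0,0],0.2]
    - [[0,0,0],[0,0,0],0.2]
    - [[0,0,0],[0,0,0],0.2]

```text
clock: 24.85
eef_pos: [0.686, 0.0092, 0.0466]
tool_rot: [0.075, 0.997, 0.001, 0.001]
ft_force: [0.2, 0.0, 0.6]
grip_width: 0.0348
grasp_force: 59.9
```

Run:
```python
from h import *
go(.6848,.0094,.0455,171.33)
c=get_calibration("wrist"); i,d=camera("wrist"); k=cv2.inRange(cv2.cvtColor(i,cv2.COLOR_RGB2HSV),(40,60,20),(95,255,255)); W=cloud(c,d)
n,l,s,ce=cv2.connectedComponentsWithStats(k)
for j in range(1,n):
    if s[j,4]>150: print(s[j],ce[j].round(1),np.nanmedian(W[l==j],0),ray(c,*ce[j],np.nanmedian(W[l==j][:,2])))
```

```text
t 24.85 pos [0.686  0.0092 0.0466] yaw 171.45 tilt 0.14 F [0.2 0.  0.6] w 0.0348 gf 60 
 shift [ 0.0059 -0.0001  0.0057] turn [0.0005 0.0006 0.0007] rows>=0.0
[ 278  316   73   72 3673] [314.4 355.3] [0.68495883 0.00892871 0.06072767] [0.68495138 0.00883314 0.06072767]
```

apply_moves:
  steps:
    - [[0,0,0.002],[0,0,0],0.2]
    - [[0,0,0],[0,0,0],0.2]
    - [[0,0,0],[0,0,0],1]
    - [[0,0,0],[0,0,0],1]
    - [[0,0,0],[0,0,0],1]
    - [[0,0,0],[0,0,0],1]
    - [[0,0,0],[0,0,0],1]
    - [[0,0,-0.05],[0,0,0],1]

```text
clock: 25.57
eef_pos: [0.6842, 0.0092, 0.0538]
tool_rot: [0.075, 0.997, 0.001, -0.001]
ft_force: [-0.6, 0.2, -1.8]
grip_width: 0.0852
grasp_force: 0.0
```

apply_moves:
  steps:
    - [[0,0,-0.13],[0,0,0],1]
    - [[0,0,-0.15],[0,0,0],1]
    - [[0,0,-0.15],[0,0,0],1]
    - [[0,0,-0.15],[0,0,0],1]
    - [[0,0,-0.1],[0,0,0],1]
    - [[0,0,-0.03],[0,0,0],1]
    - [[0,0,0],[0,0,0],1]
    - [[0,0,0],[0,0,0],1]

```text
clock: 26.23
eef_pos: [0.6853, 0.009, 0.1975]
tool_rot: [0.075, 0.997, 0.001, 0.0]
ft_force: [-0.2, 0.1, -0.8]
grip_width: 0.0854
grasp_force: 0.0
```

Run:
```python
from h import *
c=get_calibration("wrist"); i,d=camera("wrist"); k=cv2.inRange(cv2.cvtColor(i,cv2.COLOR_RGB2HSV),(40,60,20),(95,255,255)); W=cloud(c,d)
n,l,s,ce=cv2.connectedComponentsWithStats(k)
for j in range(1,n):
    if s[j,4]>150: print(s[j],ce[j].round(1),np.nanmedian(W[l==j],0),ray(c,*ce[j],.06))
k=(W[...,2]>.071)&(W[...,2]<.08)&(np.hypot(W[...,0]-.613,W[...,1]-.02)<.02); print("knob",np.nanmean(W[k],0))
go(.400,-.3148,.2,171.33)
```

```text
[297 219  34  32 861] [313.6 234.3] [0.68552146 0.00826253 0.06068765] [0.68562484 0.00828817 0.06      ]
knob [0.61373523 0.02014943 0.07591976]
t 26.28 pos [0.6847 0.009  0.1962] yaw 171.46 tilt 0.11 F [ 0.7 -0.4 -0.2] w 0.0850 gf 0 
 shift [ 1.1633 -1.8153 -0.019 ] turn [ 0.0004 -0.0005  0.0007] rows>=10.4
```

apply_moves:
  steps:
    - [[0.045,-0.07,0],[0,0,0],1]
    - [[0.08,-0.126,0],[0,0,0],1]
    - [[0.09,-0.14,0],[0,0,0],1]
    - [[0.09,-0.14,0],[0,0,0],1]
    - [[0.09,-0.14,0],[0,0,0],1]
    - [[0.09,-0.14,0],[0,0,0],1]
    - [[0.09,-0.14,0],[0,0,0],1]
    - [[0.09,-0.14,0],[0,0,0],1]

```text
clock: 26.95
eef_pos: [0.5207, -0.1766, 0.195]
tool_rot: [0.074, 0.997, 0.001, -0.001]
ft_force: [1.0, -1.1, 0.8]
grip_width: 0.0854
grasp_force: 0.0
```

apply_moves:
  steps:
    - [[0.09,-0.14,0],[0,0,0],1]
    - [[0.09,-0.14,0],[0,0,0],1]
    - [[0.09,-0.14,0],[0,0,0],1]
    - [[0.09,-0.14,0],[0,0,0],1]
    - [[0.077,-0.12,0],[0,0,0],1]
    - [[0.045,-0.07,0],[0,0,0],1]
    - [[0.018,-0.03,0],[0,0,0],1]
    - [[0,0,0],[0,0,0],1]

```text
clock: 27.62
eef_pos: [0.3996, -0.3158, 0.1954]
tool_rot: [0.076, 0.997, 0.002, -0.001]
ft_force: [0.6, 0.3, -0.6]
grip_width: 0.0852
grasp_force: 0.0
```

apply_moves:
  steps:
    - [[0,0,0.03],[0,0,0],1]
    - [[0,0,0],[0,0,0],1]
    - [[0,0,0],[0,0,0],1]
    - [[0,0,0],[0,0,0],1]
    - [[0,0,0],[0,0,0],1]
    - [[0,0,0],[0,0,0],1]
    - [[0,0,0],[0,0,0],1]
    - [[0,0,0],[0,0,0],1]

```text
clock: 28.28
eef_pos: [0.4015, -0.3154, 0.1913]
tool_rot: [0.074, 0.997, 0.001, 0.001]
ft_force: [0.2, 0.8, -0.7]
grip_width: 0.0856
grasp_force: 0.0
```

Run:
```python
from h import *
go(.400,-.3148,.02,171.33)
c=get_calibration("wrist"); i,d=camera("wrist"); cv2.imwrite("pics/w6.png",i[:,:,::-1]); W=cloud(c,d)
print("pred coupon",proj(c,[.4,-.3148,.016]))
k=(W[...,2]>.010)&(W[...,2]<.022)&(np.hypot(W[...,0]-.4,W[...,1]+.3148)<.035); cnt=max(cv2.findContours(k.astype(np.uint8),0,1)[0],key=len); e=cv2.fitEllipse(cv2.convexHull(cnt)); print(np.nanmedian(W[k],0),e,ray(c,*e[0],.016))
```

```text
t 28.28 pos [ 0.4015 -0.3154  0.1913] yaw 171.47 tilt 0.13 F [ 0.2  0.8 -0.7] w 0.0856 gf 0 
 shift [0.0077 0.0019 0.8563] turn [0.0005 0.0006 0.0008] rows>=4.1
pred coupon [314.9165249  218.85861229]
[ 0.39859203 -0.31458225  0.01614657] ((314.91412353515625, 217.27198791503906), (54.61790466308594, 55.00243377685547), 104.5995101928711) [ 0.39866889 -0.31460515  0.016     ]
```

View pics/w6.png

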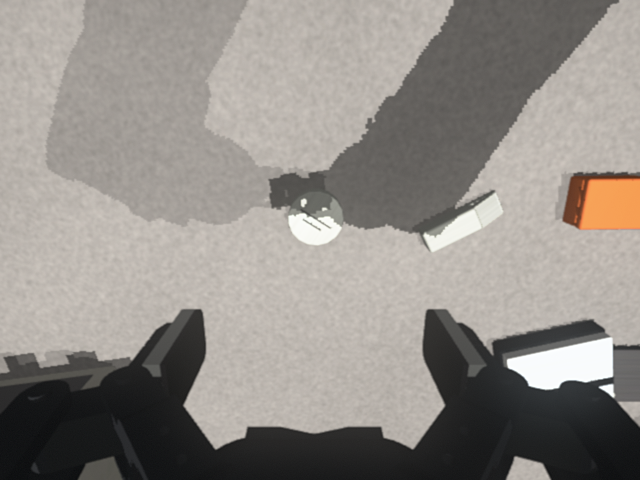

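Coupon fits at (315,217), world (.3993,−.3147). The chisel at (460,220) is clear of the fingers.

apply_moves:
  steps:
    - [[0.011,0.002,0.08],[0,0,0],1]
    - [[0,0,0.14],[0,0,0],1]
    - [[0,0,0.15],[0,0,0],1]
    - [[0,0,0.15],[0,0,0],1]
    - [[0,0,0.15],[0,0,0],1]
    - [[0,0,0.1],[0,0,0],1]
    - [[0,0,0.05],[0,0,0],1]
    - [[0,0,0.02],[0,0,0],1]

```text
clock: 29.0
eef_pos: [0.3984, -0.3138, 0.0214]
tool_rot: [0.075, 0.997, 0.002, -0.001]
ft_force: [0.3, 0.8, 0.4]
grip_width: 0.0854
grasp_force: 0.0
```

apply_moves:
  steps:
    - [[0,0,0.01],[0,0,0],1]
    - [[0,0,0],[0,0,0],0.6]
    - [[0,0,0],[0,0,0],0.2]
    - [[0,0,0],[0,0,0],0.2]
    - [[0,0,0],[0,0,0],0.2]
    - [[0,0,0],[0,0,0],0.2]
    - [[0,0,0],[0,0,0],0.2]
    - [[0,0,0],[0,0,0],0.2]

```text
clock: 29.67
eef_pos: [0.4005, -0.3153, 0.023]
tool_rot: [0.074, 0.997, -0.0, 0.002]
ft_force: [-0.7, 1.1, 6.0]
grip_width: 0.043
grasp_force: 59.9
```

Run:
```python
from h import *
go(.6333,.1540,.130,171.33)
```

```text
t 29.67 pos [ 0.4005 -0.3153  0.023 ] yaw 171.46 tilt 0.26 F [-0.7  1.1  6. ] w 0.0430 gf 60 
 shift [-0.797   2.495  -0.5351] turn [0.     0.0014 0.0007] rows>=12.9
```

apply_moves:
  steps:
    - [[0,0,-0.06],[0,0,0],0.2]
    - [[0,0,-0.13],[0,0,0],0.2]
    - [[0,0,-0.15],[0,0,0],0.2]
    - [[0,0,-0.15],[0,0,0],0.2]
    - [[-0.02,0.06,-0.1],[0,0,0],0.2]
    - [[-0.035,0.11,-0.05],[0,0,0],0.2]
    - [[-0.045,0.14,0],[0,0,0],0.2]
    - [[-0.045,0.14,0],[0,0,0],0.2]

```text
clock: 30.33
eef_pos: [0.4422, -0.2299, 0.1511]
tool_rot: [0.075, 0.997, 0.0, 0.003]
ft_force: [0.1, -0.7, -2.6]
grip_width: 0.043
grasp_force: 61.4
```

apply_moves:
  steps:
    - [[-0.045,0.14,0],[0,0,0],0.2]
    - [[-0.045,0.14,0],[0,0,0],0.2]
    - [[-0.045,0.14,0],[0,0,0],0.2]
    - [[-0.045,0.14,0],[0,0,0],0.2]
    - [[-0.045,0.14,0],[0,0,0],0.2]
    - [[-0.045,0.14,0],[0,0,0],0.2]
    - [[-0.045,0.14,0],[0,0,0],0.2]
    - [[-0.045,0.14,0],[0,0,0],0.2]

```text
clock: 31.0
eef_pos: [0.5461, -0.0178, 0.1502]
tool_rot: [0.074, 0.997, 0.001, 0.001]
ft_force: [0.8, -1.4, -1.2]
grip_width: 0.0435
grasp_force: 61.4
```

apply_moves:
  steps:
    - [[-0.045,0.14,0],[0,0,0],0.2]
    - [[-0.045,0.14,0],[0,0,0],0.2]
    - [[-0.045,0.14,0],[0,0,0],0.2]
    - [[-0.045,0.14,0],[0,0,0],0.2]
    - [[-0.045,0.14,0],[0,0,0],0.2]
    - [[-0.03,0.1,0],[0,0,0],0.2]
    - [[-0.015,0.05,0],[0,0,0],0.2]
    - [[0,0,0],[0,0,0],0.2]

```text
clock: 31.67
eef_pos: [0.6249, 0.143, 0.15]
tool_rot: [0.073, 0.997, 0.001, 0.001]
ft_force: [0.2, 0.4, -1.1]
grip_width: 0.0431
grasp_force: 61.4
```

Run:
```python
from h import *
go(.6333,.1540,.130,171.33)
```

```text
t 31.67 pos [0.6249 0.143  0.15  ] yaw 171.62 tilt 0.16 F [ 0.2  0.4 -1.1] w 0.0431 gf 61 
 shift [-0.0334  0.0607  0.0998] turn [0.0007 0.0006 0.0016] rows>=0.6
```

apply_moves:
  steps:
    - [[-0.017,0.03,0],[0,0,0],0.2]
    - [[-0.016,0.031,0.03],[0,0,0],0.2]
    - [[0,0,0.05],[0,0,0],0.2]
    - [[0,0,0.05],[0,0,0],0.2]
    - [[0,0,0.02],[0,0,0],0.2]
    - [[0,0,0],[0,0,0],0.2]
    - [[0,0,0],[0,0,0],0.2]
    - [[0,0,0],[0,0,0],0.2]

```text
clock: 32.33
eef_pos: [0.6329, 0.1516, 0.1203]
tool_rot: [0.075, 0.997, 0.001, 0.001]
ft_force: [-0.6, 0.6, -1.9]
grip_width: 0.043
grasp_force: 61.4
```

Run:
```python
from h import *
from scipy.optimize import least_squares
go(.6333,.1540,.051,171.33)
c=get_calibration("wrist"); p,M,o=pose(); i,d=camera("wrist"); cv2.imwrite("pics/w7.png",i[:,:,::-1]); W=cloud(c,d)
k=(np.abs(W[...,2]-(p[2]-.007))<.005)&(np.hypot(W[...,0]-p[0],W[...,1]-p[1])<.035)
print(k.sum(),np.nanmedian(W[k],0)); v,u=np.nonzero(k); print("u",np.percentile(u,[.5,50,99.5]),"v",np.percentile(v,[.5,50,99.5]))
print("coupon pred px",proj(c,p-[0,0,.007]),"stage pred",proj(c,[.6333,.154,.028]))
```

```text
t 32.33 pos [0.6329 0.1516 0.1203] yaw 171.43 tilt 0.14 F [-0.6  0.6 -1.9] w 0.0430 gf 61 
 shift [-2.000e-04  1.190e-02  3.466e-01] turn [0.0005 0.0005 0.0005] rows>=1.7
10055 [0.62919601 0.15125478 0.11332794]
u [234.   314.   395.73] v [269. 317. 370.]
coupon pred px [315.58378945 326.04321483] stage pred [318.66271097 254.4168639 ]
```

View pics/w7.png

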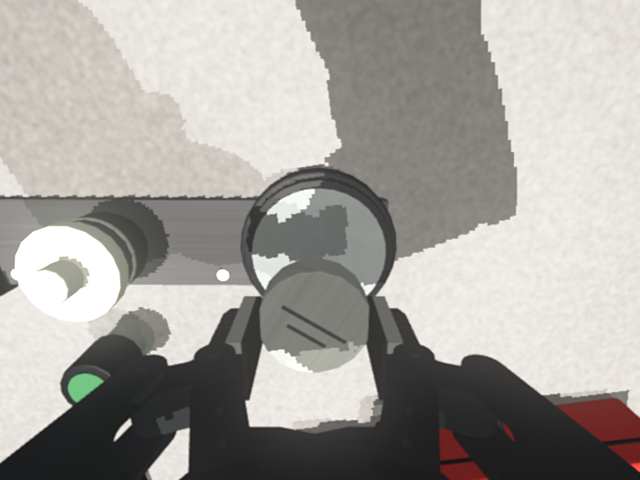

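Wrist view: the coupon spans columns 261–370 and rows 258–371 (centre ≈315.5,314.5). The stage face outline spans columns 246–394. I'll compute the remaining offset from the images.

Run:
```python
from h import *
from scipy.optimize import least_squares
c=get_calibration("wrist"); p,M,o=pose()
ang=np.linspace(0,2*np.pi,120)
def box(ctr,r,z):
    q=np.array([proj(c,[ctr[0]+r*np.cos(a),ctr[1]+r*np.sin(a),z]) for a in ang]); return q.min(0),q.max(0)
def fit(x):
    lo,hi=box(x[:2],.023,x[2]); return [lo[0]-261,hi[0]-370,lo[1]-258,hi[1]-371]
s=least_squares(fit,[p[0],p[1],p[2]-.007],x_scale=.01); print(s.x,s.fun)
print("stage box pred",box([.6333,.154],.046,.028))
ctr=s.x
D=M; d=np.array([.6333-ctr[0],.154-ctr[1],0]); print("shift",(D.T@d/.2).round(4),"down to",ctr[2]-.016)
```

```text
[0.62878263 0.1524049  0.11402724] [-3.88147022  3.87737616  4.14640775 -4.55560661]
stage box pred (array([243.52741683, 178.95953889]), array([393.11143231, 320.26905107]))
shift [-0.0211  0.0113  0.0001] down to 0.09802724457656185
```

apply_moves:
  steps:
    - [[-0.011,0.006,0.04],[0,0,0],0.2]
    - [[-0.01,0.005,0.08],[0,0,0],0.2]
    - [[0,0,0.08],[0,0,0],0.2]
    - [[0,0,0.06],[0,0,0],0.2]
    - [[0,0,0.04],[0,0,0],0.2]
    - [[0,0,0.02],[0,0,0],0.2]
    - [[0,0,0.01],[0,0,0],0.2]
    - [[0,0,0],[0,0,0],0.2]

```text
clock: 33.05
eef_pos: [0.6375, 0.1537, 0.054]
tool_rot: [0.075, 0.997, 0.001, 0.001]
ft_force: [0.9, 0.4, -2.7]
grip_width: 0.0433
grasp_force: 61.4
```

Run:
```python
from h import *
go(.6375,.1555,.0505,171.33)
c=get_calibration("wrist"); p,M,o=pose(); i,d=camera("wrist"); cv2.imwrite("pics/w8.png",i[:,:,::-1]); W=cloud(c,d)
k=(np.abs(W[...,2]-(p[2]-.007))<.004)&(np.hypot(W[...,0]-p[0],W[...,1]-p[1])<.035); print(np.nanmedian(W[k],0))
```

```text
t 33.05 pos [0.6375 0.1537 0.054 ] yaw 171.45 tilt 0.13 F [ 0.9  0.4 -2.7] w 0.0433 gf 61 
 shift [0.0014 0.0091 0.0177] turn [0.0005 0.0005 0.0007] rows>=0.1
[0.63403879 0.15329698 0.04703577]
```

View pics/w8.png

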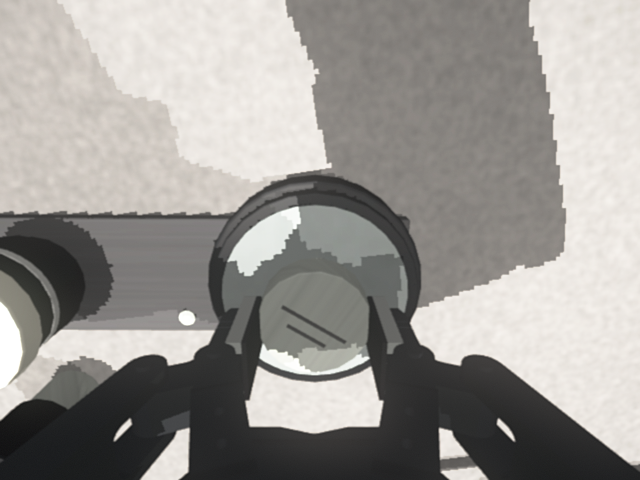

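Run:
```python
from h import *
c=get_calibration("wrist"); ang=np.linspace(0,2*np.pi,120)
def box(ctr,r,z):
    q=np.array([proj(c,[ctr[0]+r*np.cos(a),ctr[1]+r*np.sin(a),z]) for a in ang]); return q.min(0).round(),q.max(0).round()
print("stage r46",box([.6333,.154],.046,.028),"r43",box([.6333,.154],.043,.028)); print("coupon",box([.634,.1535],.023,.047)); print(ray(c,315,320,.047))
```

```text
stage r46 (array([211., 192.]), array([418., 381.])) r43 (array([217., 199.]), array([411., 376.]))
coupon (array([256., 263.]), array([372., 366.]))
[0.63544045 0.15385496 0.047     ]
```

Run:
```python
from h import *
c=get_calibration("wrist"); i,d=camera("wrist"); W=cloud(c,d); g=cv2.cvtColor(i,cv2.COLOR_RGB2GRAY)
for u in (300,315,330):
    col=W[:,u,2]; print(u,[(v,round(float(col[v]),3),int(g[v,u])) for v in range(260,392,4)])
```

```text
300 [(260, 0.034, 106), (264, 0.039, 105), (268, 0.043, 103), (272, 0.048, 113), (276, 0.048, 129), (280, 0.049, 129), (284, 0.047, 127), (288, 0.047, 124), (292, 0.048, 123), (296, 0.048, 125), (300, 0.047, 126), (304, 0.047, 128), (308, 0.048, 129), (312, 0.048, 128), (316, 0.048, 65), (320, 0.048, 125), (324, 0.047, 127), (328, 0.048, 130), (332, 0.049, 68), (336, 0.046, 129), (340, 0.047, 130), (344, 0.048, 130), (348, 0.048, 129), (352, 0.048, 142), (356, 0.048, 177), (360, 0.048, 173), (364, 0.048, 176), (368, 0.048, 254), (372, 0.028, 180), (376, 0.029, 79), (380, -0.001, 228), (384, -0.0, 232), (388, -0.0, 235)]
315 [(260, 0.035, 105), (264, 0.039, 106), (268, 0.044, 105), (272, 0.047, 124), (276, 0.047, 127), (280, 0.048, 127), (284, 0.048, 128), (288, 0.048, 130), (292, 0.047, 128), (296, 0.048, 127), (300, 0.047, 127), (304, 0.047, 127), (308, 0.048, 129), (312, 0.047, 128), (316, 0.048, 128), (320, 0.048, 128), (324, 0.048, 72), (328, 0.048, 116), (332, 0.047, 126), (336, 0.048, 129), (340, 0.048, 73), (344, 0.048, 126), (348, 0.048, 127), (352, 0.048, 179), (356, 0.048, 174), (360, 0.047, 174), (364, 0.048, 178), (368, 0.048, 177), (372, 0.047, 250), (376, 0.029, 80), (380, 0.029, 154), (384, 0.0, 233), (388, 0.001, 234)]
330 [(260, 0.029, 103), (264, 0.036, 102), (268, 0.041, 105), (272, 0.045, 104), (276, 0.048, 130), (280, 0.047, 127), (284, 0.047, 127), (288, 0.048, 129), (292, 0.049, 129), (296, 0.047, 128), (300, 0.047, 126), (304, 0.048, 127), (308, 0.048, 125), (312, 0.046, 126), (316, 0.047, 126), (320, 0.049, 127), (324, 0.047, 128), (328, 0.047, 126), (332, 0.048, 84), (336, 0.048, 103), (340, 0.048, 126), (344, 0.048, 130), (348, 0.047, 127), (352, 0.048, 176), (356, 0.048, 177), (360, 0.048, 177), (364, 0.048, 175), (368, 0.047, 174), (372, 0.028, 169), (376, 0.028, 76), (380, 0.0, 238), (384, 0.001, 233), (388, -0.0, 232)]
```

apply_moves:
  steps:
    - [[0.013,-0.001,0.005],[0,0,0],0.2]
    - [[0,0,0.005],[0,0,0],0.2]
    - [[0,0,0.004],[0,0,0],0.2]
    - [[0,0,0.003],[0,0,0],0.2]
    - [[0,0,0.002],[0,0,0],0.2]
    - [[0,0,0],[0,0,0],0.2]
    - [[0,0,0],[0,0,0],0.2]
    - [[0,0,0],[0,0,0],0.2]

```text
clock: 33.82
eef_pos: [0.6349, 0.1539, 0.0511]
tool_rot: [0.075, 0.997, 0.001, 0.001]
ft_force: [-3.2, -0.1, 5.6]
grip_width: 0.0431
grasp_force: 62.1
```

Run:
```python
from h import *
go(.6345,.1537,.0505,171.33)
c=get_calibration("wrist"); i,d=camera("wrist"); W=cloud(c,d); col=W[240:400,315,2]; v=np.nonzero((np.nan_to_num(col)>.0425)&(col<.053))[0]+240; z=np.nanmedian(col[v-240]); print(v.min(),v.max(),z,(ray(c,315,v.min(),z)+ray(c,315,v.max(),z))/2)
```

```text
t 33.82 pos [0.6349 0.1539 0.0511] yaw 171.45 tilt 0.15 F [-3.2 -0.1  5.6] w 0.0431 gf 62 
 shift [ 0.0018 -0.001   0.0029] turn [0.0006 0.0006 0.0007] rows>=0.0
270 372 0.04416962937845111 [0.63357319 0.15384113 0.04416963]
```

apply_moves:
  steps:
    - [[0,0,0],[0,0,0],1]
    - [[0,0,0],[0,0,0],1]
    - [[0,0,0],[0,0,0],1]
    - [[0,0,0],[0,0,0],1]
    - [[0,0,0],[0,0,0],1]
    - [[0,0,-0.03],[0,0,0],1]
    - [[0,0,-0.1],[0,0,0],1]
    - [[0,0,-0.14],[0,0,0],1]

```text
clock: 34.53
eef_pos: [0.6325, 0.1532, 0.102]
tool_rot: [0.075, 0.997, -0.0, -0.002]
ft_force: [0.9, 0.8, 1.1]
grip_width: 0.0853
grasp_force: 0.0
```

apply_moves:
  steps:
    - [[0,0,-0.15],[0,0,0],1]
    - [[0,0,-0.15],[0,0,0],1]
    - [[0,0,-0.1],[0,0,0],1]
    - [[0,0,-0.05],[0,0,0],1]
    - [[0,0,0],[0,0,0],1]
    - [[0,0,0],[0,0,0],1]
    - [[0,0,0],[0,0,0],1]
    - [[0,0,0],[0,0,0],1]

```text
clock: 35.2
eef_pos: [0.6334, 0.1533, 0.1919]
tool_rot: [0.075, 0.997, 0.0, -0.001]
ft_force: [0.3, -0.0, -0.4]
grip_width: 0.0855
grasp_force: 0.0
```

Run:
```python
from h import *
c=get_calibration("wrist"); i,d=camera("wrist"); W=cloud(c,d)
for lo,hi,r in ((.038,.05,.035),(.022,.034,.06)):
    k=(W[...,2]>lo)&(W[...,2]<hi)&(np.hypot(W[...,0]-.6333,W[...,1]-.154)<r); cnt=max(cv2.findContours(k.astype(np.uint8),0,1)[0],key=len); e=cv2.fitEllipse(cv2.convexHull(cnt)); z=np.nanmedian(W[k][:,2]); print(e,z,ray(c,*e[0],z))
go(.4227,-.1924,.19,110.6)
```

```text
((314.5260314941406, 230.03207397460938), (59.18564987182617, 59.75201416015625), 93.19712829589844) 0.04413479499405148 [0.63295883 0.15317838 0.04413479]
((315.00494384765625, 221.75413513183594), (111.78657531738281, 114.35213470458984), 89.81563568115234) 0.02857042128811209 [0.63057843 0.15393914 0.02857042]
t 35.25 pos [0.6335 0.1534 0.192 ] yaw 171.45 tilt 0.13 F [ 0.4  0.3 -0.6] w 0.0854 gf 0 
 shift [-1.2474 -1.5951  0.0102] turn [-3.000e-04 -7.000e-04  3.381e-01] rows>=9.7
```

apply_moves:
  steps:
    - [[0,0,0],[0,0,0.0376],1]
    - [[0,0,0],[0,0,0.0376],1]
    - [[0,0,0],[0,0,0.0376],1]
    - [[0,0,0],[0,0,0.0376],1]
    - [[0,0,0],[0,0,0.0376],1]
    - [[0,0,0],[0,0,0.0376],1]
    - [[0,0,0],[0,0,0.0376],1]
    - [[0,0,0],[0,0,0.0376],1]

```text
clock: 35.92
eef_pos: [0.634, 0.1535, 0.1928]
tool_rot: [0.523, 0.853, 0.0, -0.001]
ft_force: [0.9, -0.1, -0.3]
grip_width: 0.0856
grasp_force: 0.0
```

apply_moves:
  steps:
    - [[0,0,0],[0,0,0.0373],1]
    - [[-0.045,-0.058,0],[0,0,0],1]
    - [[-0.095,-0.12,0],[0,0,0],1]
    - [[-0.11,-0.14,0],[0,0,0],1]
    - [[-0.11,-0.14,0],[0,0,0],1]
    - [[-0.11,-0.14,0],[0,0,0],1]
    - [[-0.11,-0.14,0],[0,0,0],1]
    - [[-0.11,-0.14,0],[0,0,0],1]

```text
clock: 36.58
eef_pos: [0.517, -0.0384, 0.1927]
tool_rot: [0.569, 0.822, 0.0, -0.001]
ft_force: [0.1, -0.7, -0.8]
grip_width: 0.0854
grasp_force: 0.0
```

apply_moves:
  steps:
    - [[-0.11,-0.14,0],[0,0,0],1]
    - [[-0.11,-0.14,0],[0,0,0],1]
    - [[-0.11,-0.14,0],[0,0,0],1]
    - [[-0.11,-0.14,0],[0,0,0],1]
    - [[-0.075,-0.1,0],[0,0,0],1]
    - [[-0.04,-0.055,0],[0,0,0],1]
    - [[0,0,0],[0,0,0],1]
    - [[0,0,0],[0,0,0],1]

```text
clock: 37.25
eef_pos: [0.4232, -0.1918, 0.1928]
tool_rot: [0.57, 0.822, 0.001, -0.0]
ft_force: [-0.8, 0.6, 0.2]
grip_width: 0.0857
grasp_force: 0.0
```

Run:
```python
from h import *
go(.4227,-.1924,.022,110.6)
c=get_calibration("wrist"); i,d=camera("wrist"); cv2.imwrite("pics/w9.png",i[:,:,::-1]); W=cloud(c,d)
k=((W[...,2]>.012)&(W[...,2]<.024)&(np.hypot(W[...,0]-.4227,W[...,1]+.1924)<.045)).astype(np.uint8)
k=cv2.morphologyEx(k,cv2.MORPH_OPEN,np.ones((3,3))); v,u=np.nonzero(k)
P=np.array([ray(c,a,b,.018)[:2] for a,b in zip(u,v)],np.float32); r=cv2.minAreaRect(P); print(r); print(cv2.boxPoints(r))
k=((W[...,2]>.0155)&(W[...,2]<.021)&(np.hypot(W[...,0]-.4227,W[...,1]+.1924)<.045)).astype(np.uint8)
v,u=np.nonzero(k); print("shank mean",np.mean([ray(c,a,b,.018) for a,b in zip(u,v)],0))
```

```text
t 37.25 pos [ 0.4232 -0.1918  0.1928] yaw 110.48 tilt 0.14 F [-0.8  0.6  0.2] w 0.0857 gf 0 
 shift [-0.0019 -0.0036  0.854 ] turn [ 0.0005 -0.0006 -0.0007] rows>=4.1
((0.4242030382156372, -0.19778655469417572), (0.019748330116271973, 0.057680293917655945), 19.96094512939453)
[[ 0.40507662 -0.1740498 ]
 [ 0.4247675  -0.22826499]
 [ 0.44332945 -0.22152331]
 [ 0.42363858 -0.16730812]]
shank mean [ 0.42536934 -0.20155878  0.018     ]
```

View pics/w9.png

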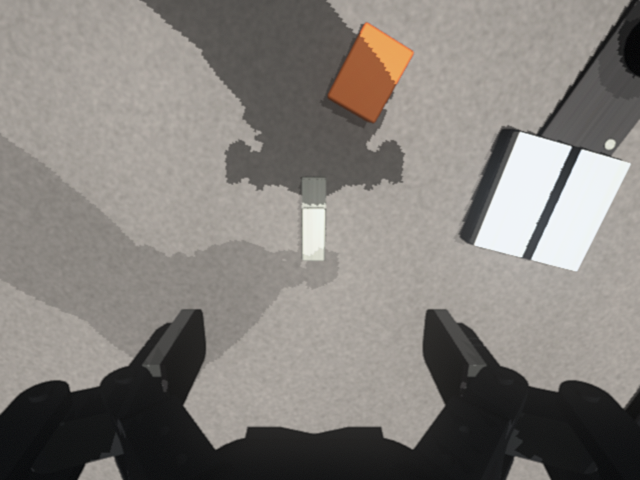

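Chisel lies along image columns 301–326 and rows 178–262, aligned with the tool. The slide box at (370,72) is clear. Descending and gripping.

apply_moves:
  steps:
    - [[0,-0.005,0.08],[0,0,0.001],1]
    - [[0,0,0.14],[0,0,0],1]
    - [[0,0,0.15],[0,0,0],1]
    - [[0,0,0.15],[0,0,0],1]
    - [[0,0,0.15],[0,0,0],1]
    - [[0,0,0.1],[0,0,0],0.7]
    - [[0,0,0.05],[0,0,0],0.6]
    - [[0,0,0.03],[0,0,0],0.6]

```text
clock: 37.97
eef_pos: [0.4225, -0.1898, 0.0213]
tool_rot: [0.57, 0.822, 0.001, -0.002]
ft_force: [0.2, 0.2, -0.1]
grip_width: 0.0519
grasp_force: 0.0
```

apply_moves:
  steps:
    - [[0,0,0.009],[0,0,0],0.6]
    - [[0,0,0],[0,0,0],0.6]
    - [[0,0,0],[0,0,0],0.6]
    - [[0,0,0],[0,0,0],0]
    - [[0,0,0],[0,0,0],0]
    - [[0,0,0],[0,0,0],0]
    - [[0,0,0],[0,0,0],0]
    - [[0,0,0],[0,0,0],0]

```text
clock: 38.63
eef_pos: [0.424, -0.192, 0.0228]
tool_rot: [0.571, 0.821, 0.001, 0.001]
ft_force: [-0.8, 0.9, 6.7]
grip_width: 0.0183
grasp_force: 60.1
```

Run:
```python
from h import *
go(.5926,-.1129,.130,95.85)
```

```text
t 38.63 pos [ 0.424  -0.192   0.0228] yaw 110.41 tilt 0.22 F [-0.8  0.9  6.7] w 0.0183 gf 60 
 shift [ 0.3074  0.8787 -0.5362] turn [0.0012 0.     0.0809] rows>=5.2
```

apply_moves:
  steps:
    - [[0,0,-0.06],[0,0,0],0]
    - [[0,0,-0.13],[0,0,0],0]
    - [[0,0,-0.15],[0,0,0],0]
    - [[0,0,-0.12],[0,0,0.027],0]
    - [[0,0,-0.05],[0,0,0.027],0]
    - [[0,0,0],[0,0,0.027],0]
    - [[0.02,0.055,0],[0,0,0],0]
    - [[0.038,0.11,0],[0,0,0],0]

```text
clock: 39.3
eef_pos: [0.4532, -0.177, 0.1236]
tool_rot: [0.671, 0.742, 0.001, -0.001]
ft_force: [0.1, -0.5, -1.2]
grip_width: 0.0185
grasp_force: 59.2
```

apply_moves:
  steps:
    - [[0.05,0.14,0],[0,0,0],0]
    - [[0.05,0.14,0],[0,0,0],0]
    - [[0.05,0.14,0],[0,0,0],0]
    - [[0.046,0.135,0],[0,0,0],0]
    - [[0.035,0.1,0],[0,0,0],0]
    - [[0.018,0.05,0],[0,0,0],0]
    - [[0,0.01,0],[0,0,0],0]
    - [[0,0,0],[0,0,0],0]

```text
clock: 39.97
eef_pos: [0.5921, -0.112, 0.1227]
tool_rot: [0.669, 0.743, 0.001, -0.001]
ft_force: [0.3, -0.3, -0.9]
grip_width: 0.0183
grasp_force: 59.2
```

apply_moves:
  steps:
    - [[0,0,0],[0,0,0],0]
    - [[0,0,0],[0,0,0],0]
    - [[0,0,0],[0,0,0],0]
    - [[0,0,0],[0,0,0],0]
    - [[0,0,0],[0,0,0],0]
    - [[0,0,0],[0,0,0],0]
    - [[0,0,0],[0,0,0],0]
    - [[0,0,0],[0,0,0],0]

```text
clock: 40.63
eef_pos: [0.5919, -0.1129, 0.1242]
tool_rot: [0.67, 0.742, 0.001, 0.0]
ft_force: [-0.0, 1.0, -1.4]
grip_width: 0.0185
grasp_force: 59.2
```

Run:
```python
from h import *
go(.5926,-.1129,.051,95.85)
c=get_calibration("wrist"); p,M,o=pose(); i,d=camera("wrist"); cv2.imwrite("pics/w10.png",i[:,:,::-1]); W=cloud(c,d)
T=(W-p)@M; # tool frame
zt=-(.018-.0225)  # shank top in tool z
k=(np.abs(T[...,2]-zt)<.003)&(np.abs(T[...,1])<.013)&(np.abs(T[...,0])<.06); print(k.sum(),"x range",np.nanpercentile(T[k][:,0],[1,99]),"y",np.nanpercentile(T[k][:,1],[2,50,98]),"z",np.nanmedian(T[k][:,2]))
# square face corners by brightness/height
k=(np.abs(W[...,2]-.028)<.006)&(np.hypot(W[...,0]-.5926,W[...,1]+.1129)<.08); v,u=np.nonzero(k); P=np.array([ray(c,a,b,.028)[:2] for a,b in zip(u,v)],np.float32); print(cv2.minAreaRect(P))
print("slot ends pred",[proj(c,[.5926+s*.046*-.102,-.1129+s*.046*.9948,.028]).round() for s in(-1,0,1)])
```

```text
t 40.63 pos [ 0.5919 -0.1129  0.1242] yaw 95.83 tilt 0.14 F [-0.   1.  -1.4] w 0.0185 gf 59 
 shift [-3.000e-04  3.400e-03  3.661e-01] turn [ 0.0007 -0.0004 -0.0001] rows>=1.8
5327 x range [-0.03407838  0.01494391] y [-0.01002404 -0.00047289  0.0089823 ] z 0.0048160651554184095
((0.5915015339851379, -0.11239190399646759), (0.09174376726150513, 0.09200364351272583), 5.876338958740234)
slot ends pred [array([315., 317.]), array([315., 251.]), array([316., 177.])]
```

View pics/w10.png

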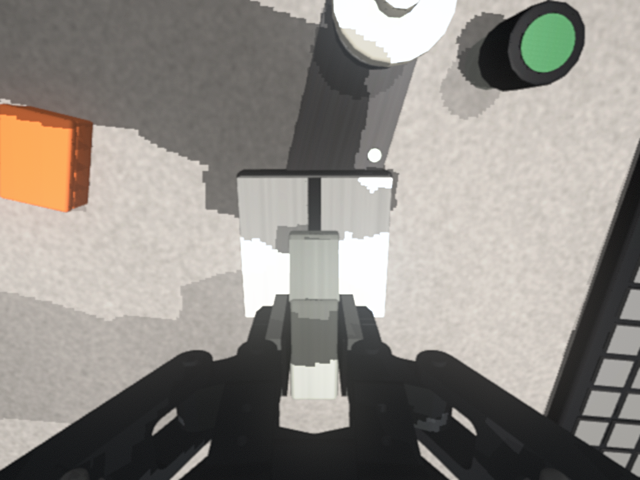

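Wrist view: the chisel is aligned over the slot (column ≈315), with the stage square beneath. The offsets are under 1 mm, so I'll lower.

apply_moves:
  steps:
    - [[0,0.002,0.04],[0,0,0],0]
    - [[0,0,0.08],[0,0,0],0]
    - [[0,0,0.08],[0,0,0],0]
    - [[0,0,0.07],[0,0,0],0]
    - [[0,0,0.04],[0,0,0],0]
    - [[0,0,0.02],[0,0,0],0]
    - [[0,0,0.012],[0,0,0],0]
    - [[0,0,0.005],[0,0,0],0]

```text
clock: 41.35
eef_pos: [0.5927, -0.1127, 0.0546]
tool_rot: [0.67, 0.742, 0.001, 0.0]
ft_force: [0.2, -0.2, -1.4]
grip_width: 0.0184
grasp_force: 59.2
```

apply_moves:
  steps:
    - [[0,0,0.004],[0,0,0],0]
    - [[0,0,0.004],[0,0,0],0]
    - [[0,0,0.003],[0,0,0],0]
    - [[0,0,0],[0,0,0],0]
    - [[0,0,0],[0,0,0],0]
    - [[0,0,0],[0,0,0],0]
    - [[0,0,0],[0,0,0],0]
    - [[0,0,0],[0,0,0],0]

```text
clock: 42.02
eef_pos: [0.5925, -0.1127, 0.0526]
tool_rot: [0.67, 0.742, 0.001, 0.0]
ft_force: [-0.1, 0.4, -0.7]
grip_width: 0.0183
grasp_force: 59.2
```

Run:
```python
from h import *
go(.592,-.1127,.0505,95.85)
```

```text
t 42.02 pos [ 0.5925 -0.1127  0.0526] yaw 95.83 tilt 0.13 F [-0.1  0.4 -0.7] w 0.0183 gf 59 
 shift [ 0.0003 -0.0025  0.0105] turn [ 0.0006 -0.0004 -0.0001] rows>=0.1
```

apply_moves:
  steps:
    - [[0,-0.001,0.003],[0,0,0],0]
    - [[0,0,0.003],[0,0,0],0]
    - [[0,0,0.003],[0,0,0],0]
    - [[0,0,0.002],[0,0,0],0]
    - [[0,0,0],[0,0,0],0]
    - [[0,0,0],[0,0,0],0]
    - [[0,0,0],[0,0,0],0]
    - [[0,0,0],[0,0,0],0]

```text
clock: 42.68
eef_pos: [0.5923, -0.1127, 0.0508]
tool_rot: [0.67, 0.742, 0.001, 0.0]
ft_force: [-2.7, 1.1, 4.6]
grip_width: 0.0184
grasp_force: 60.0
```

Contact made. Releasing, then rising and backing off for a final look.

apply_moves:
  steps:
    - [[0,0,0],[0,0,0],0.6]
    - [[0,0,0],[0,0,0],0.6]
    - [[0,0,0],[0,0,0],0.6]
    - [[0,0,0],[0,0,0],0.6]
    - [[0,0,0],[0,0,0],0.6]
    - [[0,0,-0.03],[0,0,0],0.6]
    - [[0,0,-0.1],[0,0,0],0.6]
    - [[0,0,-0.14],[0,0,0],0.6]

```text
clock: 43.35
eef_pos: [0.59, -0.1124, 0.1023]
tool_rot: [0.67, 0.742, -0.001, -0.003]
ft_force: [-0.4, 0.0, -0.8]
grip_width: 0.0516
grasp_force: 0.0
```

apply_moves:
  steps:
    - [[0,0,-0.15],[0,0,0],1]
    - [[0,0,-0.15],[0,0,0],1]
    - [[0,0,-0.13],[0,0,0],1]
    - [[0,-0.08,0],[0,0,0],1]
    - [[0,-0.13,0],[0,0,0],1]
    - [[-0.1,-0.15,0],[0,0,0],1]
    - [[-0.12,-0.15,0],[0,0,0],1]
    - [[-0.13,-0.15,0],[0,0,0],1]

```text
clock: 44.02
eef_pos: [0.4668, -0.1959, 0.1906]
tool_rot: [0.669, 0.743, 0.001, 0.001]
ft_force: [0.9, 0.1, -0.3]
grip_width: 0.0854
grasp_force: 0.0
```

apply_moves:
  steps:
    - [[-0.13,-0.13,0],[0,0,0],1]
    - [[-0.13,-0.1,0],[0,0,0],1]
    - [[-0.13,-0.05,0],[0,0,0],1]
    - [[-0.1,0,0],[0,0,0],1]
    - [[-0.05,0,0],[0,0,0],1]
    - [[0,0,0],[0,0,0],1]
    - [[0,0,0],[0,0,0],1]
    - [[0,0,0],[0,0,0],1]

```text
clock: 44.68
eef_pos: [0.4233, -0.3079, 0.1896]
tool_rot: [0.67, 0.743, 0.001, -0.0]
ft_force: [-0.3, -0.6, -0.3]
grip_width: 0.0853
grasp_force: 0.0
```

Run:
```python
from h import *
p,d=camera("top"); c=get_calibration("top"); W=cloud(c,d); z=W[...,2]
cv2.imwrite("pics/fin.png",cv2.resize(p[110:300,130:500,::-1],None,fx=2.16,fy=2.16,interpolation=cv2.INTER_CUBIC))
for n,x,y,lo,hi,r in (("cap",.6127,.0205,.055,.066,.035),("eyep",.685,.009,.055,.066,.025),("coupon",.633,.154,.039,.05,.035),("chisel shank",.592,-.1127,.041,.05,.045),("box",.4226,-.0742,.02,.032,.04),("jar",.4245,.18,.044,.055,.03)):
    m=(z>lo)&(z<hi)&(np.hypot(W[...,0]-x,W[...,1]-y)<r); print(n,m.sum(),np.nanmean(W[m],0).round(4))
o=bot.get_obs(); print(o["eef_pos"],o["grip_width"],o["clock"])
```

```text
cap 559 [0.6134 0.0205 0.0601]
eyep 266 [0.6854 0.0085 0.0601]
coupon 428 [0.6343 0.153  0.0441]
chisel shank 298 [ 0.5929 -0.1192  0.0455]
box 590 [ 0.4229 -0.074   0.0252]
jar 259 [0.425  0.1799 0.0484]
[ 0.42329093 -0.30774322  0.18962859] 0.08521867600254007 44.7333
```

View pics/fin.png

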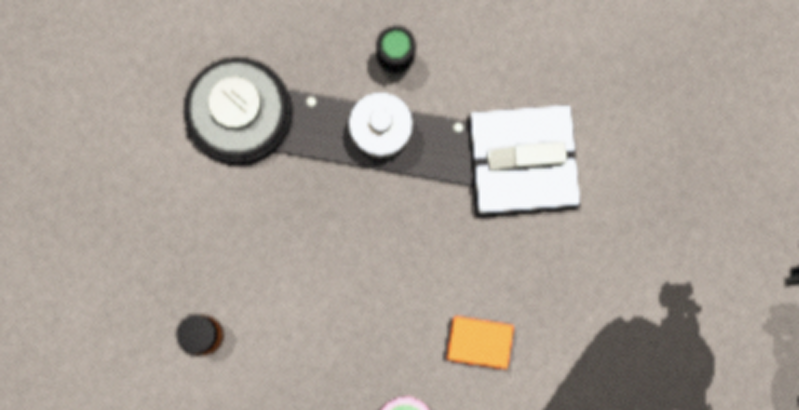

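The final view shows everything placed: cap on the objective at mid-rail (380,125), eyepiece behind it (396,47), coupon on the round stage (235,103) and chisel along the slot (525,156). The box and jar haven't moved.

```bash
python3 -c "
from workcell import bot
print(bot.job_done())"
```

```text
the job is handed in; nothing more can be done
None
```

I set all five parts out in the order asked and handed the job in at about 45 s; the last top view showed each within about 1.5 mm of where it belongs, the robot clear and the slide box and jar unmoved.

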